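# Put a polished specimen away in the lever-lid dust box

### The job

Put the red polished specimen away in the free seat of the dust box, working the lid with its side lever only and never touching the lid itself: press the tread down until the arm clears the hook in its gate, push it sideways into the pocket and let it up there, so that it holds the lid open by itself. Set the specimen down gently in the seat, upright and fully home, leaving the black specimens and the other things as they are. Then free the lever and ease it all the way back up so that the lid closes without slamming; never force the lever.

Things in the scene. Friction and masses are not known exactly. Their poses are not given: they have to be found in the camera images.
- specimen_box: grey dust box on a dark steel base plate (204x222x6 mm), screwed down. Origin: bench level under the box; x to its back, y to its left, z up. Box x -87..65, y -80..80, walls 3 mm, rim z 88. White rack inside, top z 69: three round seats in a row along y (y -46, 0, 46 at x -42), 7 mm deep, 33 mm wide. The lever runs along its right side at y -96 from a pivot at x 4, z 58.
- lid (a joint): clear lid in an aluminium frame, 158x164x6 mm, hinged at the back of the box (x 68, z 91 in its frame); rad, 0 = shut, 1.4 to 1.9 when the lever is held in its pocket. A push rod ties it to the lever: it rises as the tread goes down, about 1 rad for 40 mm of tread, faster near shut. Let go, it slams within half a second; slower than 2 rad/s is gentle.
- treadle (a joint): downward swing of the lever (rad): 0 = up, lid shut; 0.35 to 0.45 when held in the pocket. Weight and spring push up on the tread with 4 to 9 N all the way. About 5 mm of tread travel below its held height (3 mm below, it is not yet clear of the hook) the arm meets a rubber buffer: 2.5 N more per mm over 3 mm, then a hard stop. Over 20 N on the lever is forcing it.
- tread_arm (a joint): sideways swing of the lever arm about its pivot (rad): 0 = in the upright channel of the gate, grows outward (to the box's -y); 0.13 to 0.16 in the pocket, about 25 mm sideways at the tread. A light spring (0.5 N at the tread) brings it back once it is clear of the hook. In the channel above the pocket the gate keeps it within 0.03 of 0.
- tread (a point): middle of the tread's ribbed black rubber top at the front end of the lever, 160 mm before its pivot. The rubber is 42 mm long and 46 wide, between 6 mm high steel side rims, 51 mm apart inside and 59 over all. About 103 mm above the bench at rest, 31 to 47 mm when held in the pocket. Its x axis lies along the lever to the back, y across it to the left.
- gate_mid (a point): mark on the box (not on the gate plate) for the middle height of the 10 mm round arm when held: z 39, 104 mm before the pivot. The two-pronged steel gate plate there (top about z 95) has a 14 mm channel, open above, and low on its outer side a 12 mm wide pocket behind a hook that hangs 2.5 mm. The plate is screwed on up to 5 mm higher or lower than this, so the depth must be felt.
- free_seat (a point): floor centre of the free seat, the left one (box +y side), 62 mm above the bench; 7 mm deep, 33 mm wide, mouth chamfered 2 mm
- red_mount: dark red resin disc, 30 mm across, 20 mm high, with a small bright metal face on top; origin at the centre of its underside, z up. Stands in the grey tray; 35 g. Fingers closing along the box's x have over 25 mm free on each side of it in the seat.
- specimen_tray: fixed grey tray 90x120x16 mm (x, y, z), floor and walls 3 mm thick; origin at the centre of its underside
- black_mount_a: black resin disc, 30 mm across, 20 mm high, standing in the right seat; origin under its centre; must stay there
- black_mount_b: black resin disc like the other, in the middle seat, 46 mm from the free one; origin under its centre; must stay there
- magnet_pot: red pot magnet with a black knob, 32 mm across, 27 mm high, loose, right of the box; leave it
- tweezers: steel tweezers, 113 mm long, 8 mm high, loose near the front edge; leave them
- marker: white marker pen with red cap, 135x17 mm, loose, near the front edge on the right; leave it

How it is judged:
By the outcome, as a careful person would: the job done as asked, in the order asked, and still so for the second after the job is handed in, with the robot touching nothing.
It also fails if it takes over 72 s, if anything falls off the work surface, if the arm or the gripper's body presses on something with over 40 N, if the wrist force passes 120 N, or if a joint passes its speed limit or range.

### The arm

A 6-joint arm with a two-finger parallel gripper is mounted at the origin on a cart in front of the work surface, level with it; the furniture and walls round the work are solid. World frame = base frame: x ahead of the robot, y to its left, z up, the work surface at z = 0. Lengths are in m, angles in rad, forces in N, time in s.
With the tool pointing down it reaches from about 0.325 to 0.875 m from the base axis. Payload 4.4 kg.
Tool frame: the origin (TCP) lies midway between the tips of the shut fingers; the grasp point (between the pads) lies 19 mm behind it; z points along the fingers, x is the direction in which the jaws open and shut, and the axes are right-handed (so a half turn about z gives the same grasp; the last joint's range is limited). The gripper opens to 85 mm and grips with 20 to 120 N. Pads are 22 mm wide; open, the fingers measure 114 mm over their backs; the gripper's body (76 mm by 85 mm) begins 54 mm behind the grasp point. The pads swing forward as they close: fully open they stand 13 mm farther back than shut.
Start: joints at [1.121, 0.207, 1.542, -0, 1.393, -0.15], TCP at [0.169, 0.55, 0.231] pointing down, gripper open.
Joint ranges: [-2.73, 2.73], [-0.86, 2.22], [0.23, 2.46], [-1.11, 4.25], [0.08, 2.63], [-2.82, 2.82]. Speed limits (rad/s): [2.79, 2.79, 3.14, 3.14, 3.14, 3.14].

### API

Orientations are given as a unit quaternion [w, x, y, z].
In Python, from plant import r, get_image, get_calibration, workorder, nets gives the robot as it stands. The module is installed in compiled form; this text tells all that it offers.
- The arm moves only by the tool apply_moves, never from a script. Its argument "steps" is a list of rows, each an object of numbers: "rx", "ry", "rz": the turn, a rotation vector about the tool's x, y, z in units of 90 degrees (1.0 is 90 degrees); "x", "y", "z": the shift along the tool's x, y, z in units of 0.25 m (1.0 is 0.25 m); "gripper": the opening, from 0 (shut) to 1 (fully open). In form: [{"rx": .., "ry": .., "rz": .., "x": .., "y": .., "z": .., "gripper": ..}, ...]. A call has 1 to 10 rows; each row is the pose to reach, as a shift and turn from the pose measured when the call began, along the tool's axes at that moment; what a row does not reach only later rows make up. A row lasts 1/12 s, in which the tool goes at most 41.7 mm and 7.16 degrees, less where a joint would pass 70% of its speed; a pose out of reach is approached as far as the arm can. A call with a number of a shift or a turn outside -1 to 1 is refused whole. A call with a gripper value outside its range is refused whole. The fingers move at their own pace and stop on an object; "squeeze" is the grip in N (left out, the last holds). Time passes only in rows, so rows that repeat a pose let the fingers close. It gives the time, the measured TCP pose, the force and the opening at its end, in the units of the state.
- r.sense(): the state, without advancing time (a new reading comes with each control period).
- get_image(name): name is "side" or "top"; returns (picture, depth): 384x512x3 uint8, red, green, blue; 384x512 float32, m along the optical axis (not along the pixel's ray), 0 where there is no reading.
- get_calibration(name): a dict with "intrinsics" (3x3 intrinsics, pixels), "R" (3x3) and "t" (3): a world point X has camera coordinates R X + t. Camera axes: x right, y down, z forward; pixel columns grow to the right and rows downward; lengths in m; the calibration is good to about 2 mm. A picture is of the moment at which its call begins. get_calibration takes no time and is no camera call.
- workorder.hand_in(): hands the job in, once; it reports no verdict.
Trained networks look in the newest picture that a camera, given by its name, has taken for a name from the list of things; names that differ only in an ending like _2 or _b are one class to them, and where a whole thing is asked for, a point or a joint stands for the part that bears it (a point fixed in the world has none). Each returns a list of dicts, best first, with "p" (0 to 1); they miss things now and then, are a little off and sometimes report something else, mostly with a low value. They report only what shows in the picture. A call takes as long as a camera call.
- nets.find_in(camera, label): "box" ([left, top, width, height] as shares, 0 to 1, of the picture: columns of its width, rows of its height, round what is visible of it).
- nets.place_of(camera, label): "point" ([column, row] as shares, 0 to 1, of the picture: columns of its width, rows of its height: a listed point, or the origin of a listed thing).
The state is a dict: "t": time; "qpos": joint angles; "joint_vel": joint speeds; "tau": joint torques, N m; "tool_pos": TCP position; "ee_rot": TCP orientation; "ft_force": force on the tool from outside, world axes, zero at the start; "ft_torque": the same for the moment, N m; "finger_gap": finger opening in m.
Only numpy, scipy, OpenCV 4.12 (cv2) and the standard library are available. Lean on these libraries where they do the work, as an engineer would, in place of code of your own. Each camera call takes 0.05 s, during which the arm holds its last target.

## Working session

There is one attempt and no reset: what is moved stays moved. The work goes in short steps, Python scripts to look and compute and a tool call to move; the robot and the scene stay as the last step left them, time stands still between calls to the robot, and variables do not carry over. Pictures are saved under pics/ and viewed, and the job is handed in when it is done.

Besides the shell and the picture viewer there is one more tool, called as name([rows], argument=value, ...), one row to a line, values as JSON. apply_moves: Moves the arm, as the interface text tells. Its arguments: {"type":"object","properties":{"steps":{"type":"array","items":{"type":"object","properties":{"rx":{"type":"number"},"ry":{"type":"number"},"rz":{"type":"number"},"x":{"type":"number"},"y":{"type":"number"},"z":{"type":"number"},"gripper":{"type":"number"}}}},"squeeze":{"type":"number"}},"required":["steps"]}

```bash
mkdir -p pics; cat > h.py <<'E'
import numpy as np, cv2
from plant import r, get_image, get_calibration, workorder, nets
def snap(n,f):
    im,d=get_image(n); cv2.imwrite('pics/'+f+'.png',im[:,:,::-1]); np.save('pics/'+f+'.npy',d); return im,d
def ray(n,u,v):
    c=get_calibration(n);K=np.array(c['intrinsics']);R=np.array(c['R']);t=np.array(c['t'])
    return -R.T@t, R.T@np.linalg.solve(K,[u,v,1.])
def at_z(n,u,v,z):
    o,d=ray(n,u,v); return o+d*(z-o[2])/d[2]
def at_d(n,u,v,dep):
    o,d=ray(n,u,v); return o+d*dep
def proj(n,X):
    c=get_calibration(n);K=np.array(c['intrinsics']);p=K@(np.array(c['R'])@np.array(X)+np.array(c['t'])); return p[:2]/p[2]
E
python3 - <<'E'
from h import *
np.set_printoptions(precision=4,suppress=True)
s=r.sense(); print(s)
for n in('side','top'):
    im,d=snap(n,n+'0'); o,dd=ray(n,256,192); print(n,o,dd)
    for l in ['specimen_box','tread','gate_mid','free_seat','red_mount','specimen_tray','black_mount_a','lid']:
        p=nets.place_of(n,l)
        for q in p[:3]:
            u,v=q['point'][0]*512,q['point'][1]*384
            print(n,l,round(q['p'],2),round(u),round(v), at_d(n,u,v,d[min(int(v),383),min(int(u),511)]))
E
```

```text
{'t': 0.0, 'qpos': array([ 1.1215,  0.2074,  1.543 ,  0.    ,  1.3935, -0.1505]), 'joint_vel': array([-0.0015, -0.0005,  0.0013, -0.0012, -0.0004, -0.0014]), 'tau': array([  0.0006, -38.3036, -29.1593,  -0.0003,   0.0105,  -0.    ]), 'tool_pos': array([0.1689, 0.5488, 0.2301]), 'ee_rot': array([ 0.0005,  0.8045,  0.594 , -0.001 ]), 'ft_force': array([ 1.001 , -0.7642, -0.3768]), 'ft_torque': array([-0.0215, -0.0447,  0.006 ]), 'finger_gap': 0.08506417501420505}
side [ 0.6008 -0.8694  0.6547] [-0.0518  0.8261 -0.5614]
side specimen_box 0.65 239 252 [ 0.5282 -0.2474  0.0744]
side specimen_box 0.58 277 238 [ 0.6092 -0.1943  0.0753]
side tread 0.72 213 234 [ 0.4691 -0.2254  0.1018]
side gate_mid 0.56 237 251 [ 0.5252 -0.2471  0.0769]
side free_seat 0.64 264 209 [ 0.5743 -0.1126  0.0917]
side red_mount 0.6 235 156 [0.4552 0.2727 0.0195]
side specimen_tray 0.75 236 156 [0.4601 0.2732 0.0165]Traceback (most recent call last):
  File "<stdin>", line 7, in <module>
ValueError: it knows: black_mount, free_seat, gate_mid, magnet_pot, marker, red_mount, specimen_box, specimen_tray, tread, tweezers
```

```bash
python3 - <<'E'
from h import *
np.set_printoptions(precision=4,suppress=True)
for n in('top',):
    im,d=snap(n,n+'0'); o,dd=ray(n,256,192); print(n,o,dd)
    for l in ['specimen_box','tread','gate_mid','free_seat','red_mount','specimen_tray','black_mount','magnet_pot']:
        p=nets.place_of(n,l)
        for q in p[:3]:
            u,v=q['point'][0]*512,q['point'][1]*384
            print(n,l,round(q['p'],2),round(u),round(v), at_d(n,u,v,d[min(int(v),383),min(int(u),511)]))
E
```

```text
top [ 0.3622 -0.0109  1.4759] [ 0.1419  0.013  -0.9899]
top specimen_box 0.56 291 190 [ 0.5702 -0.1034  0.0931]
top tread 0.75 329 222 [ 0.4703 -0.2202  0.1003]
top gate_mid 0.85 325 208 [ 0.5205 -0.2186  0.0385]
top free_seat 0.75 281 192 [ 0.5627 -0.0723  0.0963]
top red_mount 0.39 171 222 [0.4646 0.2836 0.0261]
top specimen_tray 0.91 168 224 [0.4596 0.294  0.0241]
top black_mount 0.38 278 192 [ 0.5599 -0.0629  0.0961]
top magnet_pot 0.72 168 226 [0.4512 0.2895 0.0291]
top magnet_pot 0.54 341 155 [ 0.6987 -0.2723  0.0286]
```

View pics/side0.png

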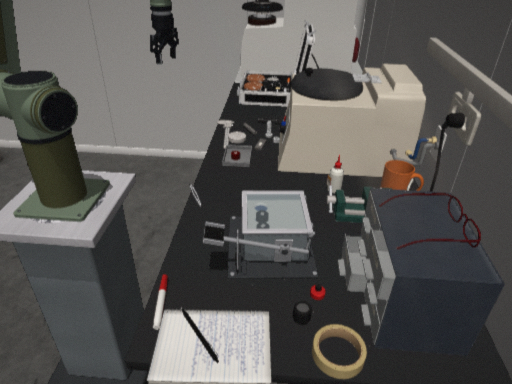

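View pics/top0.png

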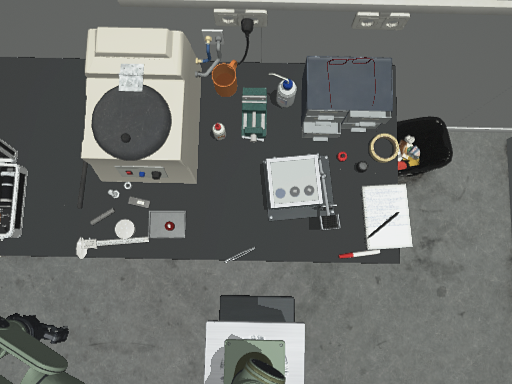

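```bash
python3 - <<'E'
from h import *
im=cv2.imread('pics/top0.png'); 
cv2.imwrite('pics/top0c.png',cv2.resize(im[140:240,250:350],(800,600)[:1]*1+(800,) if 0 else (600,600),interpolation=cv2.INTER_CUBIC))
cv2.imwrite('pics/top0t.png',cv2.resize(im[200:250,140:200],(720,600),interpolation=cv2.INTER_CUBIC))
im=cv2.imread('pics/side0.png'); 
cv2.imwrite('pics/side0c.png',cv2.resize(im[180:285,190:330],(800,600),interpolation=cv2.INTER_CUBIC))
for n in('top','side'):print(get_calibration(n)['intrinsics'])
E
```

```text
[[444.87697401   0.         262.40017702]
 [  0.         444.87697401 195.30141269]
 [  0.           0.           1.        ]]
[[393.36341548   0.         253.46207108]
 [  0.         393.36341548 186.14049838]
 [  0.           0.           1.        ]]
```

View pics/top0c.png

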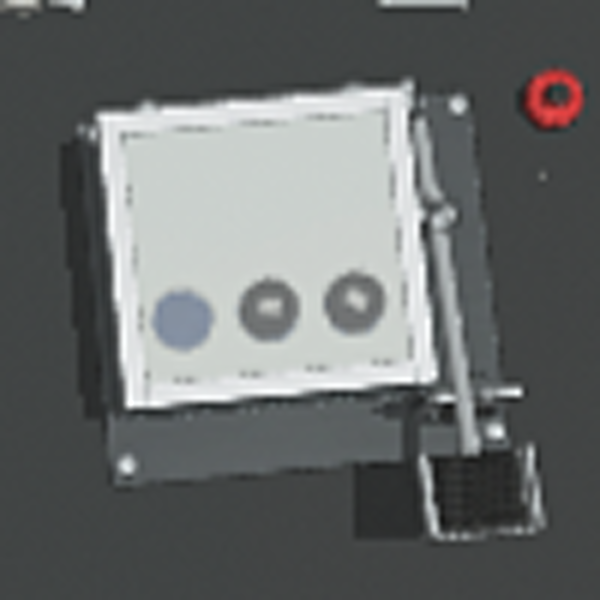

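View pics/side0c.png

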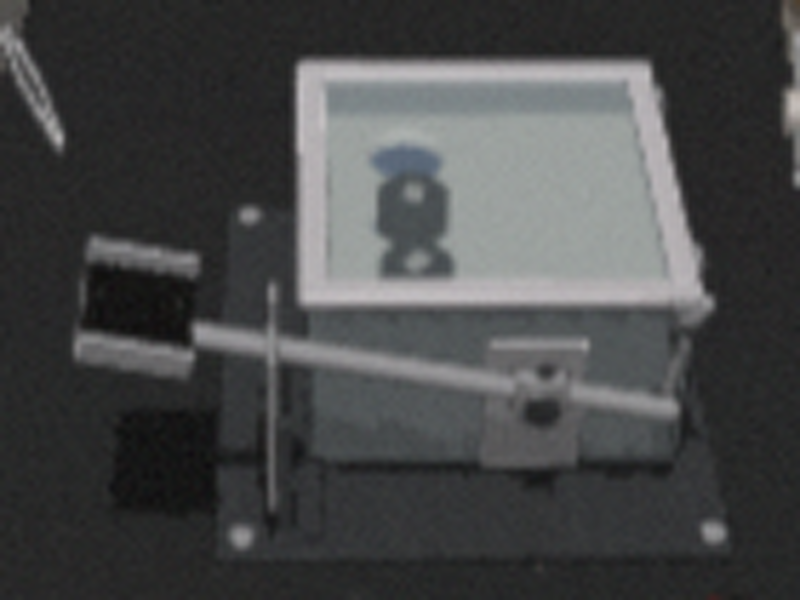

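View pics/top0t.png

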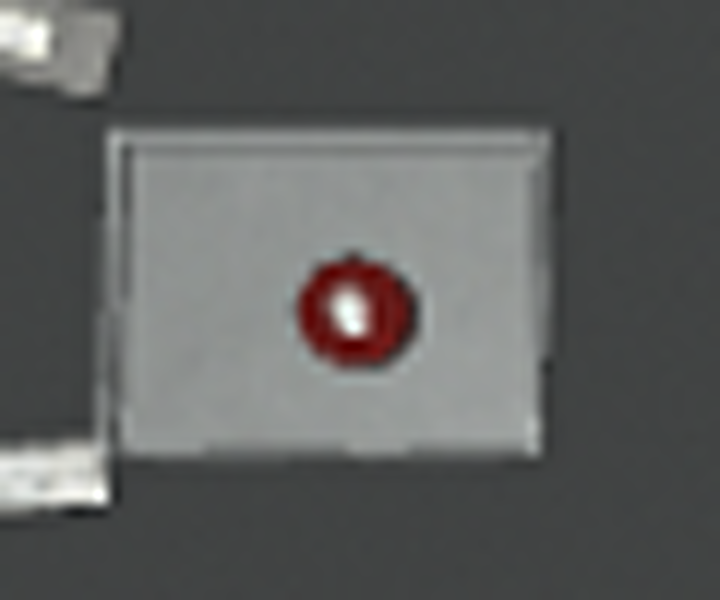

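```bash
python3 - <<'E'
from h import *
np.set_printoptions(precision=4,suppress=True)
T=lambda u,v:(250+u/6-.5+.08,140+v/6-.5+.08)
S=lambda u,v:(190+u*.175-.4,180+v*.175-.4)
P=[]
for nm,uv in dict(BL=(98,115),BR=(412,88),FR=(437,380),FL=(127,409)).items():
    P.append(at_z('top',*T(*uv),.094)); print('top',nm,P[-1])
P=np.array(P);print('c',P.mean(0))
f=((P[0]-P[3])+(P[1]-P[2]))[:2];l=((P[0]-P[1])+(P[3]-P[2]))[:2];print(np.linalg.norm(f)/2,np.linalg.norm(l)/2,np.arctan2(f[1],f[0]),np.arctan2(-l[0],l[1]))
Q=[]
for nm,uv in dict(BL=(650,62),BR=(703,302),FR=(300,304),FL=(298,60)).items():
    Q.append(at_z('side',*S(*uv),.094)); print('side',nm,Q[-1])
P=np.array(Q);print('c',P.mean(0))
f=((P[0]-P[3])+(P[1]-P[2]))[:2];l=((P[0]-P[1])+(P[3]-P[2]))[:2];print(np.linalg.norm(f)/2,np.linalg.norm(l)/2,np.arctan2(f[1],f[0]),np.arctan2(-l[0],l[1]))
# tread
for uv in [(487,490)]: print('tread',at_z('top',*T(*uv),.103))
print('tread side',at_z('side',*S(137,307),.103))
print('pivot rod at gate top',at_z('top',*T(468,395),.09), at_z('top',*T(440,215),.07))
# red centroid
for n in('top','side'):
    im=cv2.imread('pics/%s0.png'%n).astype(int)
    m=(im[:,:,2]>60)&(im[:,:,1]<40)&(im[:,:,0]<50)
    X=np.array([0.46,.28,.02]);c=proj(n,X)
    y,x=np.nonzero(m);k=np.hypot(x-c[0],y-c[1])<12
    print(n,k.sum(),x[k].min(),x[k].max(),y[k].min(),y[k].max())
    u,v=(x[k].min()+x[k].max())/2,(y[k].min()+y[k].max())/2
    print(at_z(n,u,v,.023 if n=='top' else .013),proj(n,at_z(n,u,v,.023)))
E
```

```text
top BL [ 0.6674 -0.0216  0.094 ]
top BR [ 0.6858 -0.1875  0.094 ]
top FR [ 0.5305 -0.2014  0.094 ]
top FL [ 0.5116 -0.04    0.094 ]
c [ 0.5988 -0.1126  0.094 ]
0.1564255758200404 0.16468901769313063 0.1031205706343436 0.11337415329533991
side BL [ 0.6693 -0.0237  0.094 ]
side BR [ 0.686  -0.1892  0.094 ]
side FR [ 0.5311 -0.2069  0.094 ]
side FL [ 0.5122 -0.0397  0.094 ]
c [ 0.5996 -0.1149  0.094 ]
0.15691378544884402 0.16726442779914277 0.10771498859181139 0.10683760289699587
tread [ 0.4729 -0.2261  0.103 ]
tread side [ 0.4713 -0.2258  0.103 ]
pivot rod at gate top [ 0.5234 -0.2182  0.09  ] [ 0.6223 -0.2059  0.07  ]
top 42 165 173 222 229
[0.4536 0.2893 0.023 ] [169.  225.5]
side 19 232 239 152 159
[0.4559 0.2853 0.013 ] [235.5 155.5]
```

```bash
cat >> h.py <<'E'
from scipy.spatial.transform import Rotation as Ro
O=np.array([.6101,-.1125,0]);YAW=.108
def box(x,y,z=0):
    c,s=np.cos(YAW),np.sin(YAW); return O+np.array([c*x-s*y,s*x+c*y,z])
def go(p,yaw=YAW):
    s=r.sense();q=s['ee_rot'];R0=Ro.from_quat([q[1],q[2],q[3],q[0]])
    c,n=np.cos(yaw),np.sin(yaw)
    T=Ro.from_matrix(np.array([[c,n,0],[n,-c,0],[0,0,-1.]]))
    d=R0.inv().apply(np.array(p)-s['tool_pos'])/.25; rv=(R0.inv()*T).as_rotvec()/(np.pi/2)
    print('t',round(s['t'],2),'pos',s['tool_pos'].round(4),'F',s['ft_force'].round(2),'-> xyz',d.round(3),'r',rv.round(3))
E
python3 - <<'E'
from h import *
go([.43,.32,.22]); go([.455,-.226,.2]); print(box(-.156,-.096),box(-.159,-.104))
E
```

```text
t 0.85 pos [0.1693 0.5495 0.2313] F [-0.97 -0.58  0.62] -> xyz [-0.57   1.267  0.045] r [ 0.    -0.     0.741]
t 0.85 pos [0.1693 0.5495 0.2313] F [-0.97 -0.58  0.62] -> xyz [-2.628  2.005  0.125] r [ 0.    -0.     0.741]
[ 0.46535676 -0.22475594  0.        ] [ 0.46323656 -0.2330327   0.        ]
```

apply_moves([
  {"x": -0.02, "y": 0.05, "z": 0.0, "rz": 0.03, "gripper": 0},
  {"x": -0.07, "y": 0.16, "rz": 0.1, "gripper": 0},
  {"x": -0.13, "y": 0.29, "rz": 0.17, "gripper": 0},
  {"x": -0.19, "y": 0.42, "rz": 0.24, "gripper": 0},
  {"x": -0.25, "y": 0.55, "rz": 0.31, "gripper": 0},
  {"x": -0.31, "y": 0.68, "rz": 0.38, "gripper": 0},
  {"x": -0.4, "y": 0.8, "rz": 0.45, "gripper": 0},
  {"x": -0.5, "y": 0.9, "rz": 0.52, "gripper": 0},
  {"x": -0.62, "y": 0.98, "rz": 0.59, "gripper": 0},
  {"x": -0.75, "y": 1.0, "rz": 0.66, "gripper": 0},
])

```text
schema error: expected keys rx, ry, rz, x, y, z, gripper
```

```bash
python3 - <<'E'
from h import *
go([.45,-.1,.2]);go(np.array([.462,-.232,.15]))
E
```

```text
t 0.85 pos [0.1693 0.5495 0.2313] F [-0.97 -0.58  0.62] -> xyz [-2.153  1.838  0.125] r [ 0.    -0.     0.741]
t 0.85 pos [0.1693 0.5495 0.2313] F [-0.97 -0.58  0.62] -> xyz [-2.643  2.039  0.325] r [ 0.    -0.     0.741]
```

All keys are needed in each row.

apply_moves([
  {"x": -0.02, "y": 0.05, "z": 0.0, "rx": 0, "ry": 0, "rz": 0.03, "gripper": 0},
  {"x": -0.07, "y": 0.16, "z": 0, "rx": 0, "ry": 0, "rz": 0.1, "gripper": 0},
  {"x": -0.13, "y": 0.29, "z": 0, "rx": 0, "ry": 0, "rz": 0.17, "gripper": 0},
  {"x": -0.19, "y": 0.42, "z": 0, "rx": 0, "ry": 0, "rz": 0.24, "gripper": 0},
  {"x": -0.25, "y": 0.55, "z": 0, "rx": 0, "ry": 0, "rz": 0.31, "gripper": 0},
  {"x": -0.31, "y": 0.68, "z": 0, "rx": 0, "ry": 0, "rz": 0.38, "gripper": 0},
  {"x": -0.4, "y": 0.8, "z": 0, "rx": 0, "ry": 0, "rz": 0.45, "gripper": 0},
  {"x": -0.5, "y": 0.9, "z": 0, "rx": 0, "ry": 0, "rz": 0.52, "gripper": 0},
  {"x": -0.62, "y": 0.98, "z": 0, "rx": 0, "ry": 0, "rz": 0.59, "gripper": 0},
  {"x": -0.75, "y": 1.0, "z": 0, "rx": 0, "ry": 0, "rz": 0.66, "gripper": 0},
])

```text
t: 1.68
tool_pos: [0.3558, 0.2941, 0.2316]
ee_rot: [0.0, 0.994, 0.112, 0.001]
ft_force: [0.6, 0.8, 0.2]
finger_gap: 0.0006
```

```bash
python3 - <<'E'
from h import *
go([.45,-.1,.2]);go(np.array([.462,-.232,.15]))
E
```

```text
t 1.68 pos [0.3558 0.2941 0.2316] F [0.58 0.76 0.25] -> xyz [0.015 1.621 0.128] r [ 0.001 -0.001  0.075]
t 1.68 pos [0.3558 0.2941 0.2316] F [0.58 0.76 0.25] -> xyz [-0.057  2.146  0.328] r [ 0.001 -0.001  0.075]
```

apply_moves([
  {"x": 0.02, "y": 0.08, "z": 0, "rx": 0, "ry": 0, "rz": 0.01, "gripper": 0},
  {"x": 0.03, "y": 0.2, "z": 0, "rx": 0, "ry": 0, "rz": 0.02, "gripper": 0},
  {"x": 0.03, "y": 0.35, "z": 0, "rx": 0, "ry": 0, "rz": 0.03, "gripper": 0},
  {"x": 0.03, "y": 0.5, "z": 0, "rx": 0, "ry": 0, "rz": 0.05, "gripper": 0},
  {"x": 0.03, "y": 0.65, "z": 0, "rx": 0, "ry": 0, "rz": 0.075, "gripper": 0},
  {"x": 0.03, "y": 0.8, "z": 0, "rx": 0, "ry": 0, "rz": 0.075, "gripper": 0},
  {"x": 0.02, "y": 0.9, "z": 0.05, "rx": 0, "ry": 0, "rz": 0.075, "gripper": 0},
  {"x": 0.02, "y": 1.0, "z": 0.1, "rx": 0, "ry": 0, "rz": 0.075, "gripper": 0},
])

```text
t: 2.35
tool_pos: [0.4172, 0.0488, 0.2077]
ee_rot: [0.001, 0.999, 0.052, 0.003]
ft_force: [0.4, 1.0, -0.5]
finger_gap: -0.0004
```

```bash
python3 - <<'E'
from h import *
go(np.array([.462,-.232,.14]))
E
```

```text
t 2.35 pos [0.4172 0.0488 0.2077] F [ 0.42  1.01 -0.49] -> xyz [0.06  1.135 0.273] r [ 0.001 -0.003 -0.003]
```

apply_moves([
  {"x": 0.01, "y": 0.12, "z": 0, "rx": 0, "ry": 0, "rz": 0, "gripper": 0},
  {"x": 0.02, "y": 0.27, "z": 0.02, "rx": 0, "ry": 0, "rz": 0, "gripper": 0},
  {"x": 0.03, "y": 0.42, "z": 0.05, "rx": 0, "ry": 0, "rz": 0, "gripper": 0},
  {"x": 0.04, "y": 0.57, "z": 0.08, "rx": 0, "ry": 0, "rz": 0, "gripper": 0},
  {"x": 0.05, "y": 0.72, "z": 0.12, "rx": 0, "ry": 0, "rz": 0, "gripper": 0},
  {"x": 0.06, "y": 0.86, "z": 0.16, "rx": 0, "ry": 0, "rz": 0, "gripper": 0},
  {"x": 0.06, "y": 0.96, "z": 0.2, "rx": 0, "ry": 0, "rz": 0, "gripper": 0},
  {"x": 0.06, "y": 1.0, "z": 0.24, "rx": 0, "ry": 0, "rz": 0, "gripper": 0},
  {"x": 0.06, "y": 1.0, "z": 0.26, "rx": 0, "ry": 0, "rz": 0, "gripper": 0},
  {"x": 0.06, "y": 1.0, "z": 0.26, "rx": 0, "ry": 0, "rz": 0, "gripper": 0},
])

```text
t: 3.18
tool_pos: [0.4567, -0.1976, 0.1415]
ee_rot: [-0.001, 0.999, 0.051, 0.001]
ft_force: [-0.7, 0.8, -1.0]
finger_gap: 0.0001
```

```bash
python3 - <<'E'
from h import *
go(np.array([.462,-.232,.12]))
for i in range(3):
  im,d=snap('top','top1');
p=nets.place_of('top','tread')[:1]; print(p); u,v=np.array(p[0]['point'])*[512,384]; print(at_z('top',u,v,.103))
s,_=snap('side','side1'); print([x['p'] for x in nets.place_of('side','tread')])
cv2.imwrite('pics/side1c.png',cv2.resize(s[150:285,150:330,::-1],(800,600),interpolation=cv2.INTER_CUBIC))
cv2.imwrite('pics/top1c.png',cv2.resize(im[180:260,290:370,::-1],(600,600),interpolation=cv2.INTER_CUBIC))
E
```

```text
t 3.18 pos [ 0.4567 -0.1976  0.1415] F [-0.65  0.79 -0.96] -> xyz [0.007 0.139 0.086] r [-0.001 -0.001 -0.004]
[]Traceback (most recent call last):
  File "<stdin>", line 5, in <module>
IndexError: list index out of range
```

```bash
python3 - <<'E'
from h import *
go(np.array([.466,-.233,.12]))
s,_=snap('side','side1')
cv2.imwrite('pics/side1c.png',cv2.resize(s[150:285,150:330,::-1],(800,600),interpolation=cv2.INTER_CUBIC))
E
```

```text
t 3.38 pos [ 0.4585 -0.1972  0.1438] F [ 0.21 -0.07 -0.1 ] -> xyz [0.014 0.146 0.096] r [ 0.001 -0.004 -0.002]
```

View pics/side1c.png

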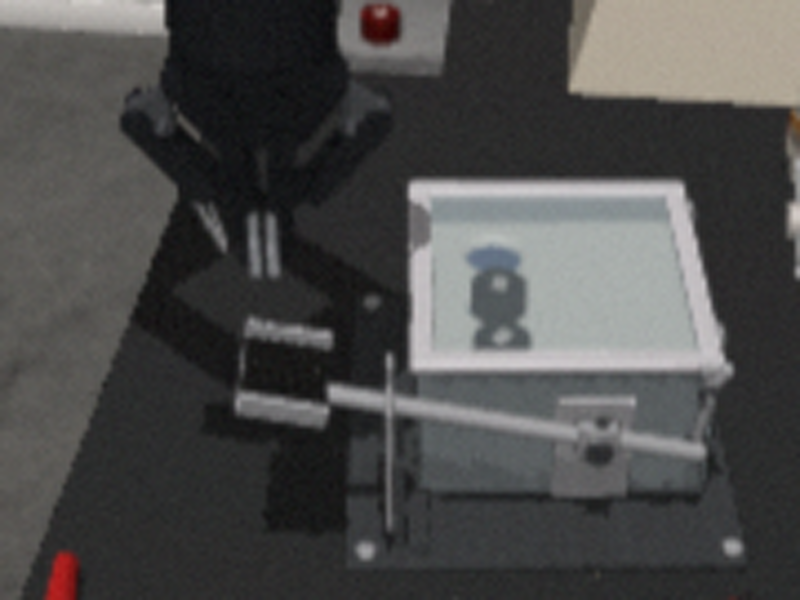

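apply_moves([
  {"x": 0.0, "y": 0.02, "z": 0, "rx": 0, "ry": 0, "rz": 0.04, "gripper": 0},
  {"x": 0.01, "y": 0.05, "z": 0, "rx": 0, "ry": 0, "rz": 0.11, "gripper": 0},
  {"x": 0.02, "y": 0.08, "z": 0, "rx": 0, "ry": 0, "rz": 0.18, "gripper": 0},
  {"x": 0.02, "y": 0.11, "z": 0, "rx": 0, "ry": 0, "rz": 0.25, "gripper": 0},
  {"x": 0.02, "y": 0.14, "z": 0, "rx": 0, "ry": 0, "rz": 0.33, "gripper": 0},
  {"x": 0.02, "y": 0.15, "z": 0, "rx": 0, "ry": 0, "rz": 0.4, "gripper": 0},
  {"x": 0.02, "y": 0.15, "z": 0, "rx": 0, "ry": 0, "rz": 0.48, "gripper": 0},
  {"x": 0.02, "y": 0.15, "z": 0, "rx": 0, "ry": 0, "rz": 0.56, "gripper": 0},
  {"x": 0.02, "y": 0.15, "z": 0, "rx": 0, "ry": 0, "rz": 0.63, "gripper": 0},
  {"x": 0.02, "y": 0.15, "z": 0, "rx": 0, "ry": 0, "rz": 0.7, "gripper": 0},
])

```text
t: 4.27
tool_pos: [0.4682, -0.2333, 0.1449]
ee_rot: [-0.001, 0.878, -0.479, 0.004]
ft_force: [0.1, 0.1, -0.2]
finger_gap: -0.0003
```

```bash
python3 - <<'E'
from h import *
print(r.sense()['qpos'].round(2))
go(np.array([.466,-.233,.12]),YAW-np.pi/2)
E
```

```text
[-0.63  0.18  1.76  0.    1.19  0.37]
t 4.27 pos [ 0.4682 -0.2333  0.1449] F [ 0.07  0.05 -0.16] -> xyz [-0.006  0.007  0.1  ] r [-0.004 -0.003  0.296]
```

apply_moves([
  {"x": 0.0, "y": 0.0, "z": 0.01, "rx": 0, "ry": 0, "rz": 0.06, "gripper": 0},
  {"x": 0, "y": 0.0, "z": 0.03, "rx": 0, "ry": 0, "rz": 0.13, "gripper": 0},
  {"x": 0, "y": 0.0, "z": 0.05, "rx": 0, "ry": 0, "rz": 0.2, "gripper": 0},
  {"x": 0, "y": 0.0, "z": 0.07, "rx": 0, "ry": 0, "rz": 0.26, "gripper": 0},
  {"x": 0, "y": 0.0, "z": 0.09, "rx": 0, "ry": 0, "rz": 0.3, "gripper": 0},
  {"x": 0, "y": 0.0, "z": 0.1, "rx": 0, "ry": 0, "rz": 0.3, "gripper": 0},
  {"x": 0, "y": 0.0, "z": 0.1, "rx": 0, "ry": 0, "rz": 0.3, "gripper": 0},
])

```text
t: 4.85
tool_pos: [0.4683, -0.2325, 0.1198]
ee_rot: [-0.002, 0.743, -0.669, 0.003]
ft_force: [0.1, 0.3, -0.3]
finger_gap: 0.0002
```

```bash
python3 - <<'E'
from h import *
go(np.array([.466,-.233,.105]),YAW-np.pi/2)
s,_=snap('side','side2')
cv2.imwrite('pics/side2c.png',cv2.resize(s[180:270,180:300,::-1],(800,600),interpolation=cv2.INTER_CUBIC))
E
```

```text
t 4.85 pos [ 0.4683 -0.2325  0.1198] F [ 0.11  0.29 -0.32] -> xyz [0.001 0.01  0.059] r [-0.004 -0.002 -0.002]
```

View pics/side2c.png

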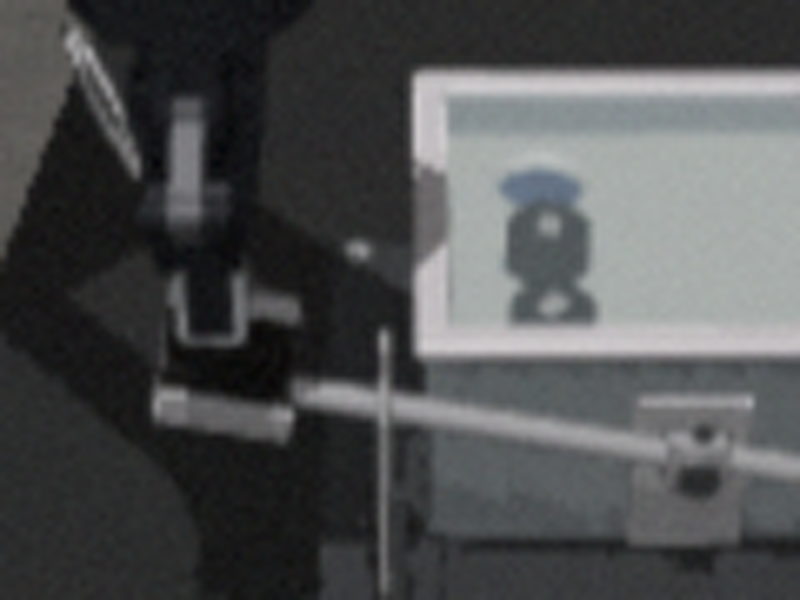

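apply_moves([
  {"x": 0.0, "y": 0.0, "z": 0.01, "rx": 0, "ry": 0, "rz": 0, "gripper": 0},
  {"x": 0.0, "y": 0.0, "z": 0.025, "rx": 0, "ry": 0, "rz": 0, "gripper": 0},
  {"x": 0.0, "y": 0.0, "z": 0.04, "rx": 0, "ry": 0, "rz": 0, "gripper": 0},
  {"x": 0.0, "y": 0.0, "z": 0.055, "rx": 0, "ry": 0, "rz": 0, "gripper": 0},
  {"x": 0.0, "y": 0.0, "z": 0.07, "rx": 0, "ry": 0, "rz": 0, "gripper": 0},
  {"x": 0.0, "y": 0.0, "z": 0.085, "rx": 0, "ry": 0, "rz": 0, "gripper": 0},
  {"x": 0.0, "y": 0.0, "z": 0.1, "rx": 0, "ry": 0, "rz": 0, "gripper": 0},
  {"x": 0.0, "y": 0.0, "z": 0.1, "rx": 0, "ry": 0, "rz": 0, "gripper": 0},
])

```text
t: 5.57
tool_pos: [0.4683, -0.2334, 0.0954]
ee_rot: [-0.001, 0.743, -0.669, 0.004]
ft_force: [-2.4, -0.4, 4.8]
finger_gap: 0.0001
```

```bash
python3 - <<'E'
from h import *
go(np.array([.466,-.233,.06]),YAW-np.pi/2)
s,_=snap('side','side3')
cv2.imwrite('pics/side3c.png',cv2.resize(s[180:270,180:300,::-1],(800,600),interpolation=cv2.INTER_CUBIC))
print(r.sense()['ft_force'],r.sense()['ft_torque'])
E
```

```text
t 5.57 pos [ 0.4683 -0.2334  0.0954] F [-2.44 -0.38  4.79] -> xyz [-0.003  0.01   0.141] r [-0.004 -0.003 -0.003]
[-2.09826593 -0.14381156  5.03179332] [-0.09199981  0.49302087 -0.00464866]
```

View pics/side3c.png

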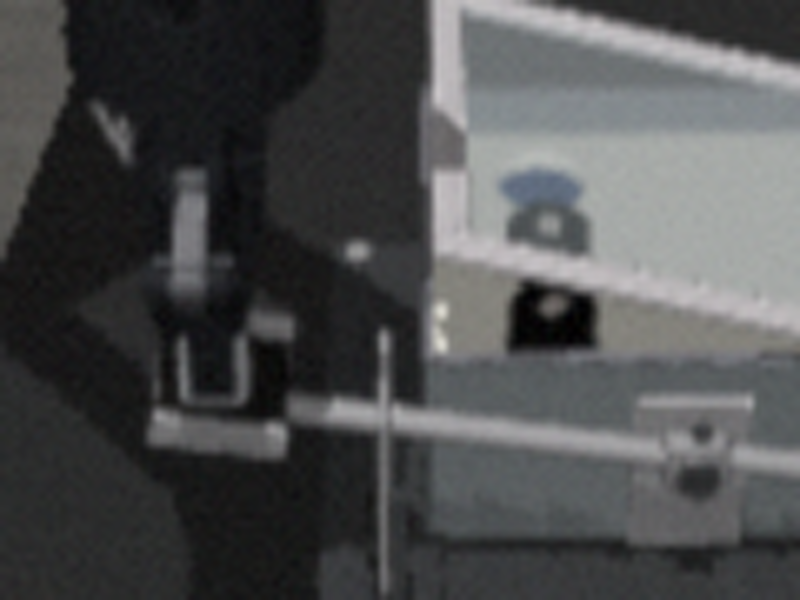

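apply_moves([
  {"x": 0.0, "y": 0.002, "z": 0.015, "rx": 0, "ry": 0, "rz": 0, "gripper": 0},
  {"x": 0.0, "y": 0.005, "z": 0.03, "rx": 0, "ry": 0, "rz": 0, "gripper": 0},
  {"x": 0.0, "y": 0.008, "z": 0.045, "rx": 0, "ry": 0, "rz": 0, "gripper": 0},
  {"x": 0.0, "y": 0.01, "z": 0.06, "rx": 0, "ry": 0, "rz": 0, "gripper": 0},
  {"x": 0.0, "y": 0.012, "z": 0.075, "rx": 0, "ry": 0, "rz": 0, "gripper": 0},
  {"x": 0.0, "y": 0.014, "z": 0.09, "rx": 0, "ry": 0, "rz": 0, "gripper": 0},
  {"x": 0.0, "y": 0.016, "z": 0.105, "rx": 0, "ry": 0, "rz": 0, "gripper": 0},
  {"x": 0.0, "y": 0.016, "z": 0.12, "rx": 0, "ry": 0, "rz": 0, "gripper": 0},
  {"x": 0.0, "y": 0.016, "z": 0.135, "rx": 0, "ry": 0, "rz": 0, "gripper": 0},
  {"x": 0.0, "y": 0.016, "z": 0.15, "rx": 0, "ry": 0, "rz": 0, "gripper": 0},
])

```text
t: 6.45
tool_pos: [0.4643, -0.2347, 0.0585]
ee_rot: [-0.0, 0.743, -0.669, 0.004]
ft_force: [-3.5, 0.0, 7.1]
finger_gap: -0.0001
```

```bash
python3 - <<'E'
from h import *
go(np.array([.466,-.233,.045]),YAW-np.pi/2)
s,_=snap('side','side4')
cv2.imwrite('pics/side4c.png',cv2.resize(s[150:270,180:340,::-1],(800,600),interpolation=cv2.INTER_CUBIC))
print(r.sense()['ft_force'],r.sense()['ft_torque'])
E
```

```text
t 6.45 pos [ 0.4643 -0.2347  0.0585] F [-3.51  0.04  7.09] -> xyz [-0.006 -0.007  0.054] r [-0.003 -0.003 -0.002]
[-2.46269494  0.04504087  4.524041  ] [-0.0637017   0.25819086  0.01799051]
```

View pics/side4c.png

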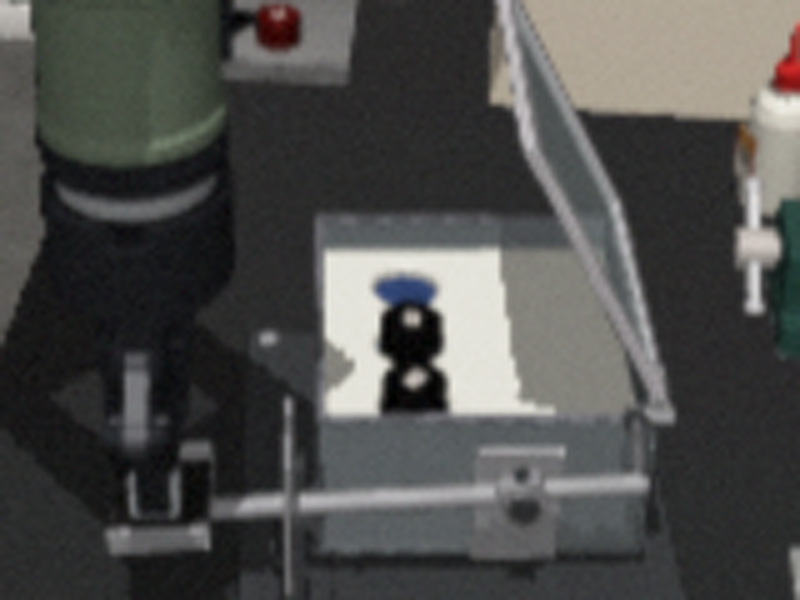

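apply_moves([
  {"x": 0.0, "y": 0.0, "z": 0.012, "rx": 0, "ry": 0, "rz": 0, "gripper": 0},
  {"x": 0.0, "y": 0.0, "z": 0.025, "rx": 0, "ry": 0, "rz": 0, "gripper": 0},
  {"x": 0.0, "y": 0.0, "z": 0.037, "rx": 0, "ry": 0, "rz": 0, "gripper": 0},
  {"x": 0.0, "y": -0.002, "z": 0.05, "rx": 0, "ry": 0, "rz": 0, "gripper": 0},
  {"x": 0.0, "y": -0.003, "z": 0.055, "rx": 0, "ry": 0, "rz": 0, "gripper": 0},
  {"x": 0.0, "y": -0.003, "z": 0.055, "rx": 0, "ry": 0, "rz": 0, "gripper": 0},
])

```text
t: 7.0
tool_pos: [0.4649, -0.2349, 0.0443]
ee_rot: [-0.0, 0.743, -0.669, 0.003]
ft_force: [-2.9, 0.1, 6.1]
finger_gap: 0.0003
```

```bash
cat > f.py <<'E'
from h import *
s=[r.sense() for _ in range(8)]
print(s[0]['tool_pos'],np.mean([x['ft_force'] for x in s],0).round(2),s[0]['t'],s[-1]['t'],s[0]['tau'].round(2))
E
python3 f.py
```

```text
[ 0.46493249 -0.23486689  0.04434276] [-2.88  0.14  6.11] 7.0 7.0 [ 6.300e-01 -3.419e+01 -2.164e+01  3.900e-01 -5.900e-01  1.000e-02]
```

apply_moves([
  {"x": 0.0, "y": 0.0, "z": 0.004, "rx": 0, "ry": 0, "rz": 0, "gripper": 0},
  {"x": 0.0, "y": 0.0, "z": 0.008, "rx": 0, "ry": 0, "rz": 0, "gripper": 0},
  {"x": 0.0, "y": 0.0, "z": 0.008, "rx": 0, "ry": 0, "rz": 0, "gripper": 0},
])

```text
t: 7.25
tool_pos: [0.4652, -0.2356, 0.043]
ee_rot: [0.0, 0.743, -0.669, 0.004]
ft_force: [-2.0, -0.4, 6.6]
finger_gap: 0.0001
```

apply_moves([
  {"x": 0.0, "y": 0.0, "z": 0.005, "rx": 0, "ry": 0, "rz": 0, "gripper": 0},
  {"x": 0.0, "y": 0.0, "z": 0.008, "rx": 0, "ry": 0, "rz": 0, "gripper": 0},
  {"x": 0.0, "y": 0.0, "z": 0.008, "rx": 0, "ry": 0, "rz": 0, "gripper": 0},
])

```text
t: 7.5
tool_pos: [0.4654, -0.2363, 0.0416]
ee_rot: [0.0, 0.743, -0.669, 0.004]
ft_force: [-2.5, 0.6, 5.9]
finger_gap: 0.0001
```

apply_moves([
  {"x": 0.0, "y": 0.0, "z": 0.005, "rx": 0, "ry": 0, "rz": 0, "gripper": 0},
  {"x": 0.0, "y": 0.0, "z": 0.009, "rx": 0, "ry": 0, "rz": 0, "gripper": 0},
  {"x": 0.0, "y": 0.0, "z": 0.009, "rx": 0, "ry": 0, "rz": 0, "gripper": 0},
])

```text
t: 7.75
tool_pos: [0.4658, -0.2372, 0.0403]
ee_rot: [0.001, 0.743, -0.669, 0.005]
ft_force: [-2.3, 0.6, 7.5]
finger_gap: 0.0001
```

apply_moves([
  {"x": 0.0, "y": 0.0, "z": 0.005, "rx": 0, "ry": 0, "rz": 0, "gripper": 0},
  {"x": 0.0, "y": 0.0, "z": 0.009, "rx": 0, "ry": 0, "rz": 0, "gripper": 0},
  {"x": 0.0, "y": 0.0, "z": 0.009, "rx": 0, "ry": 0, "rz": 0, "gripper": 0},
])

```text
t: 8.0
tool_pos: [0.466, -0.2378, 0.0391]
ee_rot: [0.001, 0.743, -0.669, 0.005]
ft_force: [-3.8, 0.6, 10.7]
finger_gap: -0.0
```

apply_moves([
  {"x": 0.0, "y": 0.0, "z": 0.005, "rx": 0, "ry": 0, "rz": 0, "gripper": 0},
  {"x": 0.0, "y": 0.0, "z": 0.005, "rx": 0, "ry": 0, "rz": 0, "gripper": 0},
  {"x": 0.0, "y": 0.0, "z": 0.005, "rx": 0, "ry": 0, "rz": 0, "gripper": 0},
])

```text
t: 8.25
tool_pos: [0.4661, -0.2383, 0.0391]
ee_rot: [0.001, 0.743, -0.669, 0.005]
ft_force: [-3.1, 1.3, 11.1]
finger_gap: -0.0002
```

```bash
python3 - <<'E'
from h import *
F=[]
for i in range(3):
    s,_=snap('side','side5'); F.append(r.sense()['ft_force'])
print(np.array(F).round(1),r.sense()['tool_pos'])
cv2.imwrite('pics/side5c.png',cv2.resize(s[150:270,180:340,::-1],(800,600),interpolation=cv2.INTER_CUBIC))
E
```

```text
[[-4.6  1.2 10.6]
 [-2.2  1.4 11.3]
 [-4.1  1.1  9.5]] [ 0.46613943 -0.23834842  0.03914521]
```

View pics/side5c.png

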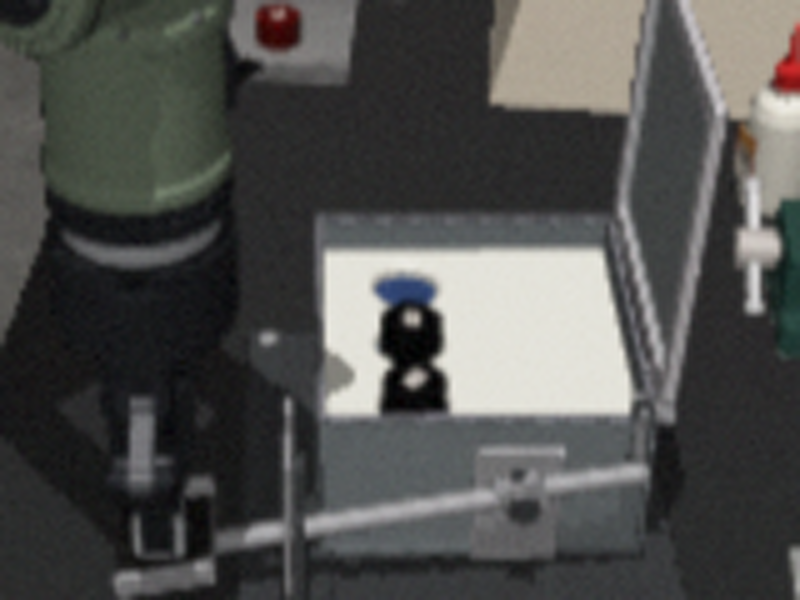

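apply_moves([
  {"x": 0.008, "y": 0.0, "z": 0.005, "rx": 0, "ry": 0, "rz": 0, "gripper": 0},
  {"x": 0.016, "y": 0.0, "z": 0.005, "rx": 0, "ry": 0, "rz": 0, "gripper": 0},
  {"x": 0.024, "y": 0.0, "z": 0.005, "rx": 0, "ry": 0, "rz": 0, "gripper": 0},
  {"x": 0.032, "y": 0.0, "z": 0.005, "rx": 0, "ry": 0, "rz": 0, "gripper": 0},
  {"x": 0.04, "y": 0.0, "z": 0.005, "rx": 0, "ry": 0, "rz": 0, "gripper": 0},
])

```text
t: 8.82
tool_pos: [0.4682, -0.2485, 0.0395]
ee_rot: [0.001, 0.743, -0.669, 0.006]
ft_force: [-0.5, 2.8, 10.6]
finger_gap: -0.0001
```

```bash
python3 - <<'E'
from h import *
s,_=snap('side','side6'); print(r.sense()['ft_force'])
cv2.imwrite('pics/side6c.png',cv2.resize(s[220:280,190:270,::-1],(800,600),interpolation=cv2.INTER_CUBIC))
E
```

```text
[-2.06152962 -0.56077527  8.80886816]
```

View pics/side6c.png

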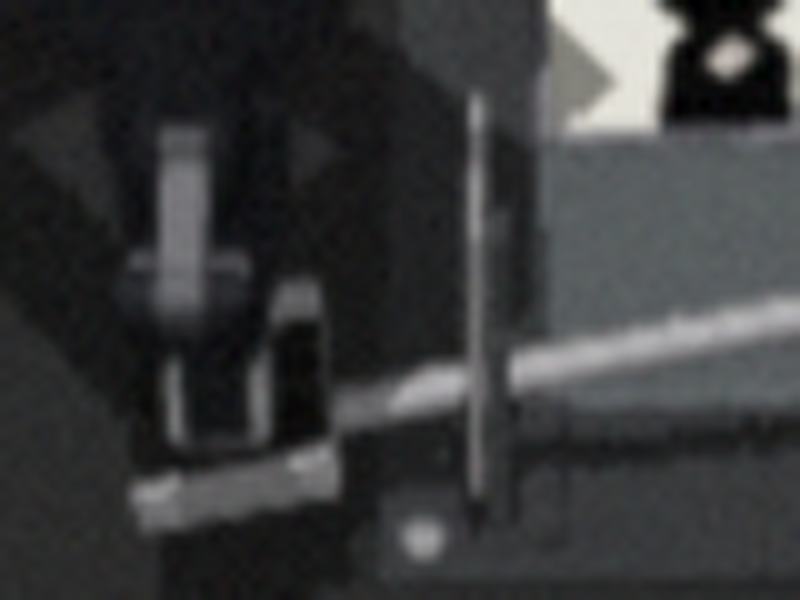

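apply_moves([
  {"x": 0.008, "y": 0.0, "z": 0.005, "rx": 0, "ry": 0, "rz": 0, "gripper": 0},
  {"x": 0.016, "y": 0.0, "z": 0.005, "rx": 0, "ry": 0, "rz": 0, "gripper": 0},
  {"x": 0.024, "y": 0.0, "z": 0.005, "rx": 0, "ry": 0, "rz": 0, "gripper": 0},
  {"x": 0.032, "y": 0.0, "z": 0.005, "rx": 0, "ry": 0, "rz": 0, "gripper": 0},
  {"x": 0.04, "y": 0.0, "z": 0.005, "rx": 0, "ry": 0, "rz": 0, "gripper": 0},
])

```text
t: 9.28
tool_pos: [0.4706, -0.2584, 0.0399]
ee_rot: [-0.0, 0.743, -0.669, 0.007]
ft_force: [0.0, 6.6, 11.2]
finger_gap: -0.0001
```

```bash
python3 - <<'E'
from h import *
s,_=snap('side','side7'); print(r.sense()['ft_force'])
cv2.imwrite('pics/side7c.png',cv2.resize(s[220:280,190:270,::-1],(800,600),interpolation=cv2.INTER_CUBIC))
E
```

```text
[-0.41697118  5.90827634 10.10067915]
```

View pics/side7c.png

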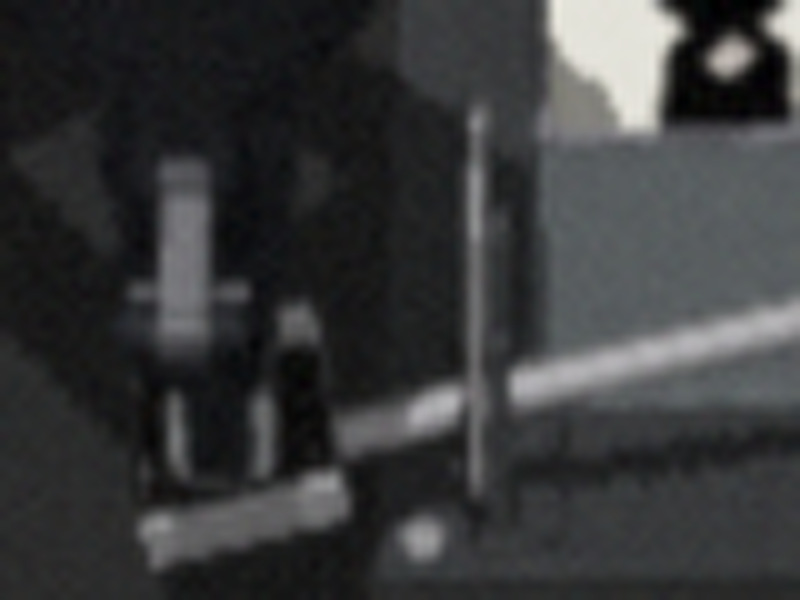

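apply_moves([
  {"x": -0.004, "y": 0.0, "z": 0.003, "rx": 0, "ry": 0, "rz": 0, "gripper": 0},
  {"x": -0.004, "y": 0.0, "z": -0.003, "rx": 0, "ry": 0, "rz": 0, "gripper": 0},
  {"x": -0.004, "y": 0.0, "z": -0.008, "rx": 0, "ry": 0, "rz": 0, "gripper": 0},
  {"x": -0.004, "y": 0.0, "z": -0.013, "rx": 0, "ry": 0, "rz": 0, "gripper": 0},
  {"x": -0.004, "y": 0.0, "z": -0.018, "rx": 0, "ry": 0, "rz": 0, "gripper": 0},
  {"x": -0.004, "y": 0.0, "z": -0.022, "rx": 0, "ry": 0, "rz": 0, "gripper": 0},
  {"x": -0.004, "y": 0.0, "z": -0.022, "rx": 0, "ry": 0, "rz": 0, "gripper": 0},
])

```text
t: 9.92
tool_pos: [0.47, -0.2579, 0.0457]
ee_rot: [0.0, 0.743, -0.669, 0.006]
ft_force: [-3.4, -0.4, 4.7]
finger_gap: 0.0
```

```bash
python3 - <<'E'
from h import *
s,_=snap('side','side8'); print(r.sense()['ft_force'])
cv2.imwrite('pics/side8c.png',cv2.resize(s[220:280,190:270,::-1],(800,600),interpolation=cv2.INTER_CUBIC))
E
```

```text
[-3.03500703 -0.94660669  5.78448474]
```

View pics/side8c.png

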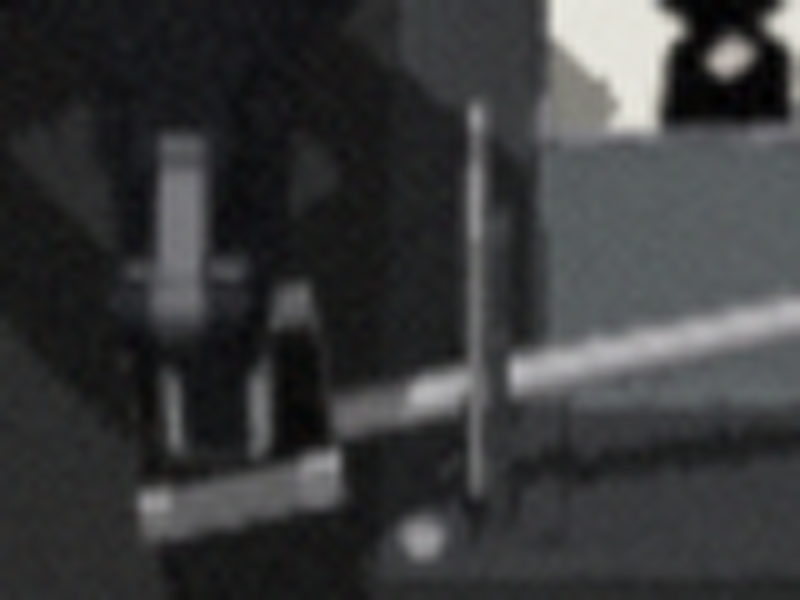

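apply_moves([
  {"x": 0, "y": 0.0, "z": -0.006, "rx": 0, "ry": 0, "rz": 0, "gripper": 0},
  {"x": 0, "y": 0.0, "z": -0.01, "rx": 0, "ry": 0, "rz": 0, "gripper": 0},
  {"x": 0, "y": 0.0, "z": -0.01, "rx": 0, "ry": 0, "rz": 0, "gripper": 0},
])

```text
t: 10.22
tool_pos: [0.4703, -0.2578, 0.0479]
ee_rot: [-0.0, 0.743, -0.669, 0.007]
ft_force: [0.7, 0.4, -0.4]
finger_gap: -0.0002
```

```bash
python3 f.py
```

```text
[ 0.47029102 -0.25784336  0.04791978] [ 0.7   0.38 -0.36] 10.2167 10.2167 [-3.000e-02 -3.787e+01 -2.278e+01 -0.000e+00 -2.000e-02 -0.000e+00]
```

apply_moves([
  {"x": 0, "y": 0.0, "z": -0.01, "rx": 0, "ry": 0, "rz": 0, "gripper": 0},
  {"x": 0, "y": 0.0, "z": -0.05, "rx": 0, "ry": 0, "rz": 0, "gripper": 0},
  {"x": 0, "y": 0.0, "z": -0.12, "rx": 0, "ry": 0, "rz": 0, "gripper": 0},
  {"x": -0.01, "y": 0.04, "z": -0.22, "rx": 0, "ry": 0, "rz": -0.05, "gripper": 0},
  {"x": -0.05, "y": 0.08, "z": -0.32, "rx": 0, "ry": 0, "rz": -0.12, "gripper": 0},
  {"x": -0.15, "y": 0.1, "z": -0.42, "rx": 0, "ry": 0, "rz": -0.2, "gripper": 0.2},
  {"x": -0.3, "y": 0.12, "z": -0.46, "rx": 0, "ry": 0, "rz": -0.27, "gripper": 0.4},
  {"x": -0.45, "y": 0.12, "z": -0.46, "rx": 0, "ry": 0, "rz": -0.35, "gripper": 0.6},
  {"x": -0.6, "y": 0.12, "z": -0.46, "rx": 0, "ry": 0, "rz": -0.42, "gripper": 0.6},
  {"x": -0.76, "y": 0.12, "z": -0.46, "rx": 0, "ry": 0, "rz": -0.5, "gripper": 0.6},
])

```text
t: 11.05
tool_pos: [0.4196, -0.07, 0.1622]
ee_rot: [0.002, 0.943, -0.332, 0.008]
ft_force: [0.8, 0.8, -0.4]
finger_gap: 0.0511
```

```bash
python3 - <<'E'
from h import *
s,_=snap('side','side9'); t,_=snap('top','top9'); print(r.sense()['ft_force'])
cv2.imwrite('pics/side9c.png',cv2.resize(s[130:280,180:380,::-1],(800,600),interpolation=cv2.INTER_CUBIC))
cv2.imwrite('pics/top9c.png',cv2.resize(t[140:260,200:360,::-1],(800,600),interpolation=cv2.INTER_CUBIC))
go([.4545,.287,.13])
E
```

```text
[-0.4274728  -0.22916408 -0.17500382]
t 11.15 pos [ 0.418  -0.0661  0.161 ] F [-0.43 -0.23 -0.18] -> xyz [-0.768 -1.195  0.117] r [ 0.002 -0.007 -0.497]
```

View pics/side9c.png

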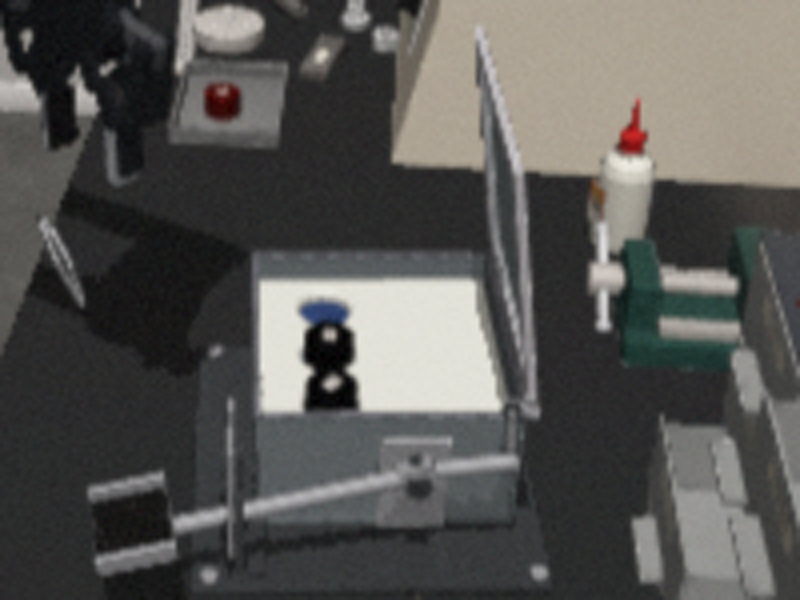

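View pics/top9c.png

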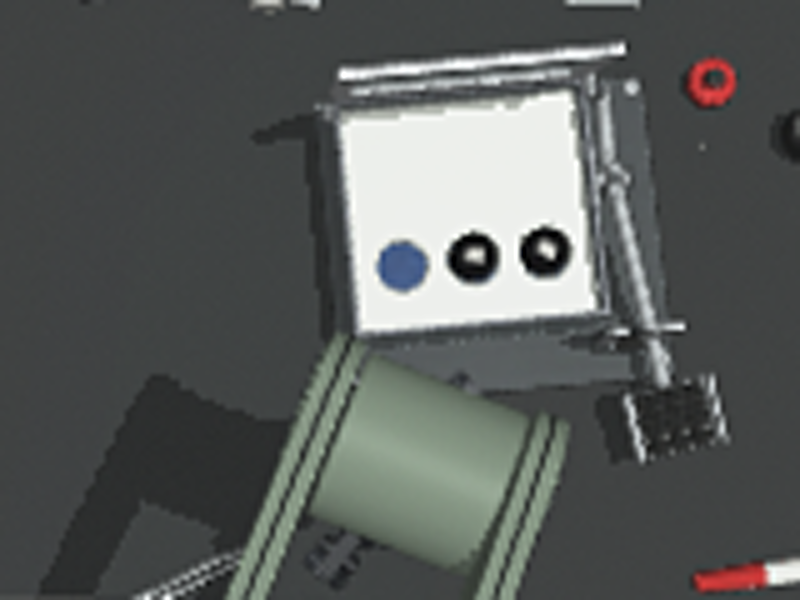

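```bash
python3 - <<'E'
from h import *
np.set_printoptions(precision=4,suppress=True)
def cen(n,f,cond,c,R):
    im=cv2.imread('pics/%s.png'%f).astype(float); h,w=im.shape[:2]
    yy,xx=np.mgrid[:h,:w]; near=np.hypot(xx-c[0],yy-c[1])<R
    wt=np.clip(cond(im),0,None)*near
    return (xx*wt).sum()/wt.sum(),(yy*wt).sum()/wt.sum()
blue=lambda im:im[:,:,0]-im[:,:,2]-20
red=lambda im:im[:,:,2]-im[:,:,1]-15
for n,f,c in(('top','top9',(280.4,193)),('side','side9',(261,208))):
    u,v=cen(n,f,blue,c,8); print(n,'seat',u,v,at_z(n,u,v,.062))
print('model seat',box(-.042,.046,.062))
u,v=cen('top','top0',red,(169,225.5),9); print('red top',u,v,at_z('top',u,v,.023),at_z('top',u,v,.021))
u,v=cen('side','side9',red,(235.5,155.5),9); print('red side',u,v,at_z('side',u,v,.015),at_z('side',u,v,.013))
# tray corners in top0t
T=lambda u,v:(140+u/12-.46,200+v/12-.46)
for p in [(108,132),(550,132),(540,455),(120,455)]: print(at_z('top',*T(*p),.016))
E
```

```text
top seat 279.8461784457947 192.81164055004797 [ 0.5639 -0.069   0.062 ]
side seat 260.55850422195414 207.71592279855247 [ 0.5631 -0.0666  0.062 ]
model seat [ 0.5634 -0.0713  0.062 ]
red top 169.121925509487 225.60295151089247 [0.4533 0.2888 0.023 ] [0.4534 0.2893 0.021 ]
red side 234.96397323726197 154.49511065362842 [0.4537 0.2884 0.015 ] [0.4533 0.292  0.013 ]
[0.5017 0.3605 0.016 ]
[0.5045 0.2393 0.016 ]
[0.4161 0.238  0.016 ]
[0.4136 0.3522 0.016 ]
```

apply_moves([
  {"x": -0.05, "y": -0.08, "z": 0.0, "rx": 0, "ry": 0, "rz": -0.05, "gripper": 0.5},
  {"x": -0.13, "y": -0.2, "z": 0, "rx": 0, "ry": 0, "rz": -0.12, "gripper": 0.47},
  {"x": -0.21, "y": -0.33, "z": 0, "rx": 0, "ry": 0, "rz": -0.2, "gripper": 0.47},
  {"x": -0.29, "y": -0.46, "z": 0, "rx": 0, "ry": 0, "rz": -0.27, "gripper": 0.47},
  {"x": -0.37, "y": -0.59, "z": 0, "rx": 0, "ry": 0, "rz": -0.35, "gripper": 0.47},
  {"x": -0.46, "y": -0.72, "z": 0, "rx": 0, "ry": 0, "rz": -0.42, "gripper": 0.47},
  {"x": -0.54, "y": -0.85, "z": 0.02, "rx": 0, "ry": 0, "rz": -0.5, "gripper": 0.47},
  {"x": -0.6, "y": -0.94, "z": 0.04, "rx": 0, "ry": 0, "rz": -0.5, "gripper": 0.47},
  {"x": -0.64, "y": -1.0, "z": 0.08, "rx": 0, "ry": 0, "rz": -0.5, "gripper": 0.47},
  {"x": -0.64, "y": -1.0, "z": 0.1, "rx": 0, "ry": 0, "rz": -0.5, "gripper": 0.47},
])

```text
t: 11.98
tool_pos: [0.4496, 0.2318, 0.1344]
ee_rot: [0.003, 0.998, 0.057, 0.005]
ft_force: [-0.4, 0.4, -0.1]
finger_gap: 0.0404
```

```bash
python3 - <<'E'
from h import *
go([.4534,.2888,.05]); print(r.sense()['finger_gap'])
E
```

```text
t 11.98 pos [0.4496 0.2318 0.1344] F [-0.37  0.44 -0.06] -> xyz [ 0.038 -0.227  0.337] r [ 0.004 -0.006  0.004]
0.040410986471051784
```

apply_moves([
  {"x": 0.02, "y": -0.1, "z": 0.02, "rx": 0, "ry": 0, "rz": 0, "gripper": 0.47},
  {"x": 0.04, "y": -0.18, "z": 0.06, "rx": 0, "ry": -0.006, "rz": 0, "gripper": 0.47},
  {"x": 0.04, "y": -0.225, "z": 0.12, "rx": 0, "ry": -0.006, "rz": 0, "gripper": 0.47},
  {"x": 0.04, "y": -0.225, "z": 0.2, "rx": 0.004, "ry": -0.006, "rz": 0.004, "gripper": 0.47},
  {"x": 0.04, "y": -0.225, "z": 0.27, "rx": 0.004, "ry": -0.006, "rz": 0.004, "gripper": 0.47},
  {"x": 0.038, "y": -0.227, "z": 0.32, "rx": 0.004, "ry": -0.006, "rz": 0.004, "gripper": 0.47},
  {"x": 0.038, "y": -0.227, "z": 0.35, "rx": 0.004, "ry": -0.006, "rz": 0.004, "gripper": 0.47},
  {"x": 0.038, "y": -0.227, "z": 0.36, "rx": 0.004, "ry": -0.006, "rz": 0.004, "gripper": 0.47},
  {"x": 0.038, "y": -0.227, "z": 0.36, "rx": 0.004, "ry": -0.006, "rz": 0.004, "gripper": 0.47},
])

```text
t: 12.73
tool_pos: [0.4537, 0.288, 0.044]
ee_rot: [-0.0, 0.999, 0.054, -0.0]
ft_force: [0.4, 1.0, 0.0]
finger_gap: 0.0401
```

```bash
python3 - <<'E'
from h import *
go([.4534,.2888,.009]); s,_=snap('side','side10');t,_=snap('top','top10')
cv2.imwrite('pics/side10c.png',cv2.resize(s[115:175,190:270,::-1],(800,600),interpolation=cv2.INTER_CUBIC))
cv2.imwrite('pics/top10c.png',cv2.resize(t[190:250,130:210,::-1],(800,600),interpolation=cv2.INTER_CUBIC))
E
```

```text
t 12.73 pos [0.4537 0.288  0.044 ] F [0.37 0.96 0.04] -> xyz [-0.001 -0.003  0.14 ] r [-0.  0. -0.]
```

View pics/side10c.png

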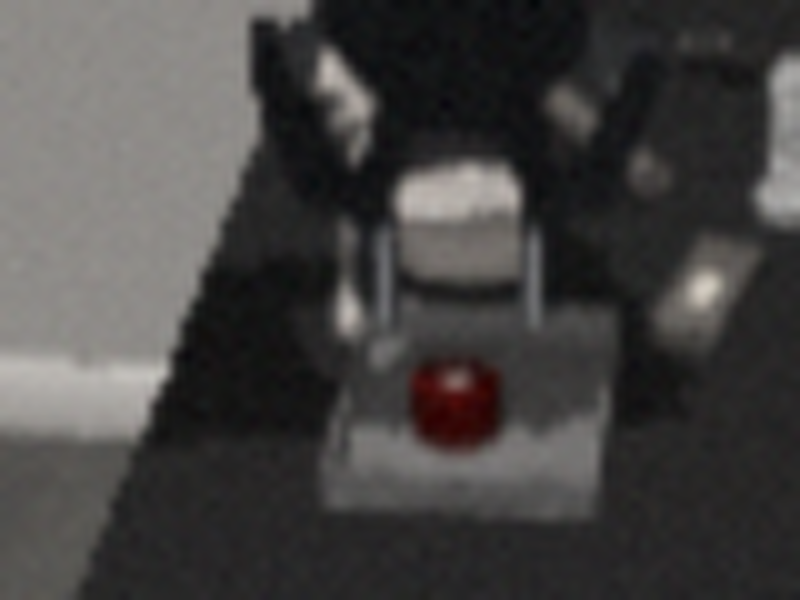

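```bash
python3 - <<'E'
from h import *
for z in(.04,.044,.048,.052):print(z,proj('side',[.434,.277,z]),proj('side',[.473,.277,z]))
print(proj('side',[.4534,.2738,.003]),proj('side',[.4534,.2888,.023]))
E
```

```text
0.04 [228.57563357 149.16699756] [240.28163508 149.8289255 ]
0.044 [228.55678193 148.09397505] [240.28254572 148.75511682]
0.048 [228.53786654 147.01732371] [240.28345943 147.67767021]
0.052 [228.51888707 145.93702511] [240.28437625 146.59656714]
[234.35780016 159.72237331] [234.86580016 152.33919122]
```

apply_moves([
  {"x": 0, "y": 0, "z": 0.03, "rx": 0, "ry": 0, "rz": 0, "gripper": 0.47},
  {"x": 0, "y": -0.003, "z": 0.07, "rx": 0, "ry": 0, "rz": 0, "gripper": 0.47},
  {"x": 0, "y": -0.003, "z": 0.11, "rx": 0, "ry": 0, "rz": 0, "gripper": 0.47},
  {"x": 0, "y": -0.003, "z": 0.135, "rx": 0, "ry": 0, "rz": 0, "gripper": 0.47},
  {"x": 0, "y": -0.003, "z": 0.142, "rx": 0, "ry": 0, "rz": 0, "gripper": 0.47},
  {"x": 0, "y": -0.003, "z": 0.142, "rx": 0, "ry": 0, "rz": 0, "gripper": 0.47},
  {"x": 0, "y": -0.003, "z": 0.142, "rx": 0, "ry": 0, "rz": 0, "gripper": 0.42},
  {"x": 0, "y": -0.003, "z": 0.142, "rx": 0, "ry": 0, "rz": 0, "gripper": 0.38},
])

```text
t: 13.5
tool_pos: [0.4548, 0.2897, 0.0099]
ee_rot: [-0.001, 0.999, 0.054, 0.001]
ft_force: [0.2, 0.8, -0.9]
finger_gap: 0.0322
```

```bash
python3 - <<'E'
from h import *
go([.4534,.2888,.0085]); s,_=snap('side','side11')
cv2.imwrite('pics/side11c.png',cv2.resize(s[115:175,190:270,::-1],(800,600),interpolation=cv2.INTER_CUBIC))
E
```

```text
t 13.5 pos [0.4548 0.2897 0.0099] F [ 0.17  0.81 -0.87] -> xyz [-0.006  0.003  0.006] r [-0.001 -0.002 -0.   ]
```

View pics/side11c.png

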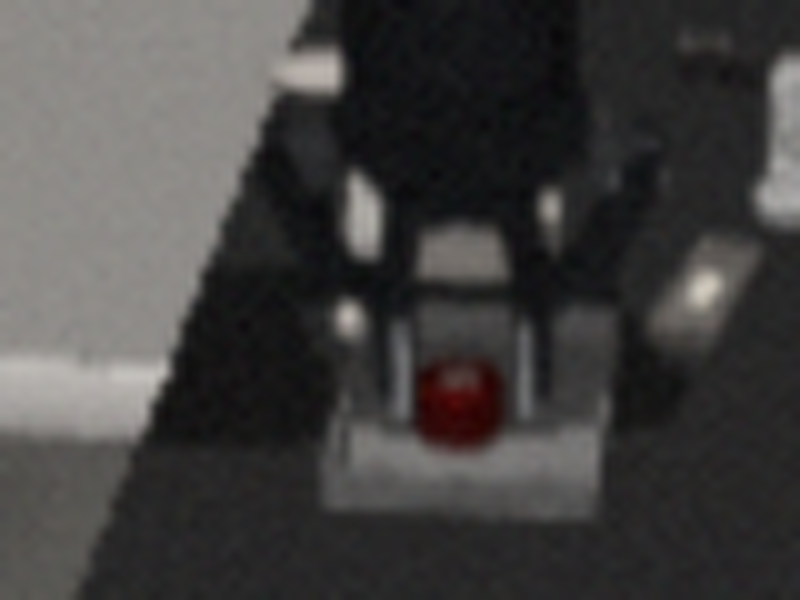

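apply_moves([
  {"x": -0.002, "y": 0, "z": 0, "rx": 0, "ry": 0, "rz": 0, "gripper": 0.34},
  {"x": -0.002, "y": 0, "z": 0, "rx": 0, "ry": 0, "rz": 0, "gripper": 0.3},
  {"x": -0.002, "y": 0, "z": 0, "rx": 0, "ry": 0, "rz": 0, "gripper": 0.25},
  {"x": -0.002, "y": 0, "z": 0, "rx": 0, "ry": 0, "rz": 0, "gripper": 0.25},
  {"x": -0.002, "y": 0, "z": 0, "rx": 0, "ry": 0, "rz": 0, "gripper": 0.25},
], squeeze=30)

```text
t: 13.97
tool_pos: [0.4546, 0.2898, 0.0103]
ee_rot: [-0.001, 0.999, 0.054, 0.002]
ft_force: [0.0, -0.2, 0.9]
finger_gap: 0.0284
```

```bash
python3 f.py
```

```text
[0.45462322 0.28977863 0.01034786] [ 0.04 -0.19  0.88] 13.9667 13.9667 [-7.000e-02 -3.866e+01 -2.097e+01 -3.000e-02 -9.000e-02  0.000e+00]
```

apply_moves([
  {"x": 0, "y": 0, "z": -0.03, "rx": 0, "ry": 0, "rz": 0, "gripper": 0.25},
  {"x": 0, "y": 0, "z": -0.08, "rx": 0, "ry": 0, "rz": 0, "gripper": 0.25},
  {"x": 0, "y": 0, "z": -0.16, "rx": 0, "ry": 0, "rz": 0, "gripper": 0.25},
  {"x": 0, "y": 0, "z": -0.26, "rx": 0, "ry": 0, "rz": 0, "gripper": 0.25},
  {"x": 0, "y": 0, "z": -0.36, "rx": 0, "ry": 0, "rz": 0, "gripper": 0.25},
  {"x": 0, "y": 0.03, "z": -0.46, "rx": 0, "ry": 0, "rz": 0, "gripper": 0.25},
  {"x": 0, "y": 0.1, "z": -0.54, "rx": 0, "ry": 0, "rz": 0, "gripper": 0.25},
  {"x": 0, "y": 0.2, "z": -0.58, "rx": 0, "ry": 0, "rz": 0, "gripper": 0.25},
  {"x": 0, "y": 0.32, "z": -0.6, "rx": 0, "ry": 0, "rz": 0, "gripper": 0.25},
  {"x": 0, "y": 0.46, "z": -0.6, "rx": 0, "ry": 0, "rz": 0, "gripper": 0.25},
])

```text
t: 14.8
tool_pos: [0.4681, 0.1753, 0.1637]
ee_rot: [-0.001, 0.998, 0.055, 0.005]
ft_force: [0.2, -0.6, -0.2]
finger_gap: 0.0284
```

```bash
python3 - <<'E'
from h import *
s,_=snap('side','side12'); 
print(r.sense()['finger_gap'],r.sense()['tool_pos'],proj('side',r.sense()['tool_pos']))
cv2.imwrite('pics/side12c.png',cv2.resize(s[90:165,180:280,::-1],(800,600),interpolation=cv2.INTER_CUBIC))
go(box(-.042,.046,.16))
E
```

```text
0.028476013124012458 [0.46823566 0.16885655 0.16255125] [234.54725764 129.82181934]
t 14.85 pos [0.4682 0.1689 0.1626] F [ 0.99 -4.17 -0.68] -> xyz [0.277 0.995 0.016] r [ 0.003 -0.005 -0.001]
```

View pics/side12c.png

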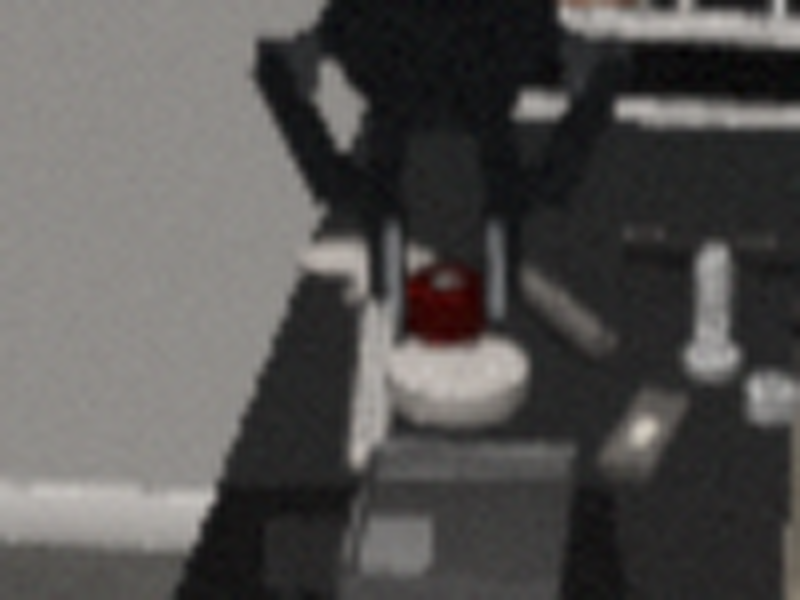

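apply_moves([
  {"x": 0.03, "y": 0.1, "z": 0, "rx": 0, "ry": 0, "rz": 0, "gripper": 0.25},
  {"x": 0.06, "y": 0.22, "z": 0, "rx": 0, "ry": 0, "rz": 0, "gripper": 0.25},
  {"x": 0.1, "y": 0.35, "z": 0, "rx": 0, "ry": 0, "rz": 0, "gripper": 0.25},
  {"x": 0.14, "y": 0.48, "z": 0, "rx": 0, "ry": 0, "rz": 0, "gripper": 0.25},
  {"x": 0.18, "y": 0.61, "z": 0, "rx": 0, "ry": 0, "rz": 0, "gripper": 0.25},
  {"x": 0.22, "y": 0.74, "z": 0, "rx": 0, "ry": 0, "rz": 0, "gripper": 0.25},
  {"x": 0.25, "y": 0.85, "z": 0, "rx": 0, "ry": -0.003, "rz": 0, "gripper": 0.25},
  {"x": 0.27, "y": 0.94, "z": 0, "rx": 0.003, "ry": -0.005, "rz": 0, "gripper": 0.25},
  {"x": 0.28, "y": 0.985, "z": 0, "rx": 0.003, "ry": -0.005, "rz": 0, "gripper": 0.25},
  {"x": 0.28, "y": 0.985, "z": 0, "rx": 0.003, "ry": -0.005, "rz": 0, "gripper": 0.25},
])

```text
t: 15.68
tool_pos: [0.5648, -0.0708, 0.165]
ee_rot: [0.0, 0.999, 0.051, 0.0]
ft_force: [-0.3, 0.1, 0.5]
finger_gap: 0.0288
```

```bash
python3 - <<'E'
from h import *
go([.564,-.069,.16])
E
```

```text
t 15.68 pos [ 0.5648 -0.0708  0.165 ] F [-0.28  0.13  0.46] -> xyz [-0.002 -0.008  0.02 ] r [ 0.    -0.001 -0.003]
```

Descend to just above the seat, TCP 0.083 (disc bottom about 0.076).

apply_moves([
  {"x": -0.002, "y": -0.008, "z": 0.03, "rx": 0, "ry": 0, "rz": 0, "gripper": 0.25},
  {"x": -0.002, "y": -0.008, "z": 0.08, "rx": 0, "ry": 0, "rz": 0, "gripper": 0.25},
  {"x": -0.002, "y": -0.008, "z": 0.14, "rx": 0, "ry": 0, "rz": 0, "gripper": 0.25},
  {"x": -0.002, "y": -0.008, "z": 0.2, "rx": 0, "ry": 0, "rz": 0, "gripper": 0.25},
  {"x": -0.002, "y": -0.008, "z": 0.26, "rx": 0, "ry": 0, "rz": 0, "gripper": 0.25},
  {"x": -0.002, "y": -0.008, "z": 0.3, "rx": 0, "ry": 0, "rz": 0, "gripper": 0.25},
  {"x": -0.002, "y": -0.008, "z": 0.32, "rx": 0, "ry": 0, "rz": 0, "gripper": 0.25},
  {"x": -0.002, "y": -0.008, "z": 0.32, "rx": 0, "ry": 0, "rz": 0, "gripper": 0.25},
])

```text
t: 16.35
tool_pos: [0.5624, -0.0675, 0.0829]
ee_rot: [-0.001, 0.999, 0.052, -0.002]
ft_force: [-0.1, -0.1, -0.5]
finger_gap: 0.0284
```

```bash
python3 - <<'E'
from h import *
go([.564,-.069,.069])
s,_=snap('side','side13');t,_=snap('top','top13')
cv2.imwrite('pics/side13c.png',cv2.resize(s[170:245,230:330,::-1],(800,600),interpolation=cv2.INTER_CUBIC))
cv2.imwrite('pics/top13c.png',cv2.resize(t[160:220,250:330,::-1],(800,600),interpolation=cv2.INTER_CUBIC))
E
```

```text
t 16.35 pos [ 0.5624 -0.0675  0.0829] F [-0.15 -0.1  -0.52] -> xyz [0.006 0.007 0.056] r [-0.001  0.002 -0.003]
```

View pics/side13c.png

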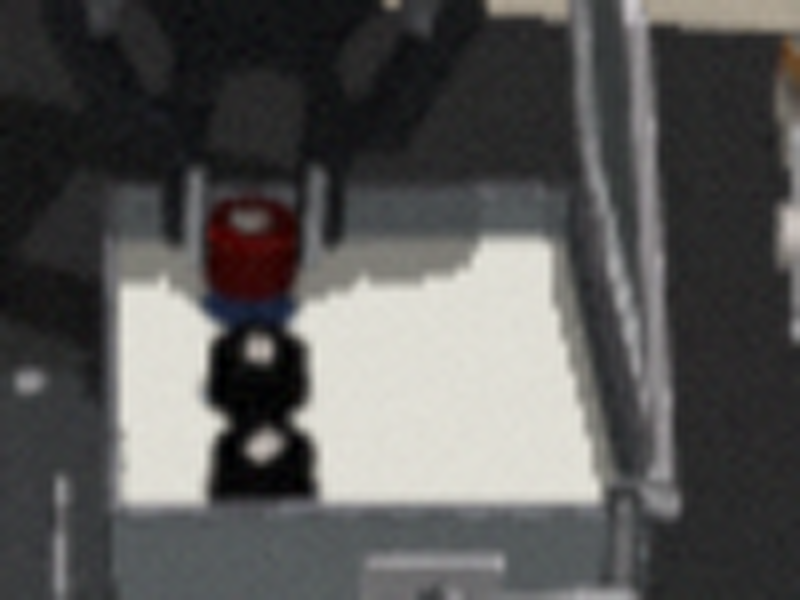

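View pics/top13c.png

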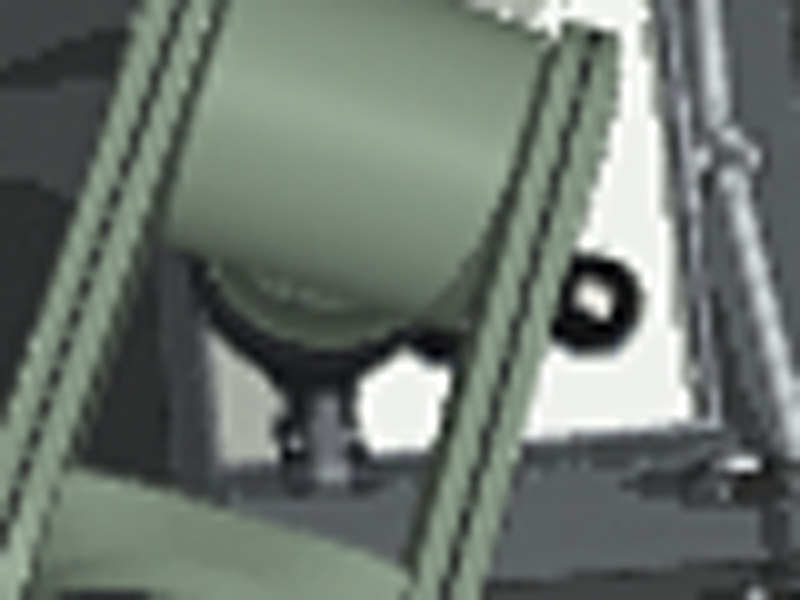

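```bash
python3 - <<'E'
from h import *
for y in(-.072,-.070,-.068,-.066):
  for z in (.074,.076,.078): print(y,z,proj('side',[.5625+.0015,y-.015,z]).round(1),proj('side',[.5625,y,z+.020]).round(1))
im=cv2.imread('pics/side13.png').astype(int)
m=(im[:,:,2]-im[:,:,1]>25); yy,xx=np.nonzero(m); k=(abs(xx-261)<9)&(abs(yy-200)<13); print(xx[k].min(),xx[k].max(),yy[k].min(),yy[k].max())
print(im[190:212,261])
E
```

```text
-0.072 0.074 [260.5 208.7] [260.5 198.6]
-0.072 0.076 [260.5 208.1] [260.6 197.9]
-0.072 0.078 [260.5 207.4] [260.6 197.3]
-0.07 0.074 [260.6 208.2] [260.6 198.1]
-0.07 0.076 [260.6 207.6] [260.6 197.5]
-0.07 0.078 [260.6 206.9] [260.6 196.8]
-0.068 0.074 [260.6 207.7] [260.7 197.7]
-0.068 0.076 [260.6 207.1] [260.7 197. ]
-0.068 0.078 [260.7 206.4] [260.7 196.3]
-0.066 0.074 [260.7 207.3] [260.7 197.2]
-0.066 0.076 [260.7 206.6] [260.7 196.5]
-0.066 0.078 [260.7 206. ] [260.8 195.9]
256 266 195 206
[[ 28  29  28]
 [ 24  26  26]
 [ 32  32  31]
 [ 42  41  48]
 [ 42  39  55]
 [ 23  26  49]
 [ 59  58  74]
 [ 92  97 106]
 [ 81  85  96]
 [ 23  26  64]
 [ 10  10  75]
 [ 11  13  69]
 [  9  11  55]
 [ 12  14  57]
 [  3   8  54]
 [  6   6  52]
 [ 10   7  49]
 [ 27  18  41]
 [ 45  28  22]
 [ 46  28  19]
 [ 28  21  17]
 [ 51  54  55]]
```

apply_moves([
  {"x": 0.001, "y": 0.006, "z": 0.006, "rx": 0, "ry": 0, "rz": 0, "gripper": 0.25},
  {"x": 0.001, "y": 0.006, "z": 0.014, "rx": 0, "ry": 0, "rz": 0, "gripper": 0.25},
  {"x": 0.001, "y": 0.006, "z": 0.022, "rx": 0, "ry": 0, "rz": 0, "gripper": 0.25},
  {"x": 0.001, "y": 0.006, "z": 0.03, "rx": 0, "ry": 0, "rz": 0, "gripper": 0.25},
  {"x": 0.001, "y": 0.006, "z": 0.036, "rx": 0, "ry": 0, "rz": 0, "gripper": 0.25},
  {"x": 0.001, "y": 0.006, "z": 0.036, "rx": 0, "ry": 0, "rz": 0, "gripper": 0.25},
])

```text
t: 16.95
tool_pos: [0.5647, -0.07, 0.0763]
ee_rot: [0.0, 0.999, 0.052, 0.001]
ft_force: [-0.4, -0.3, 1.4]
finger_gap: 0.0287
```

```bash
python3 - <<'E'
from h import *
go([.563,-.069,.069])
s,_=snap('side','side14')
cv2.imwrite('pics/side14c.png',cv2.resize(s[180:225,235:295,::-1],(800,600),interpolation=cv2.INTER_CUBIC))
E
```

```text
t 16.95 pos [ 0.5647 -0.07    0.0763] F [-0.39 -0.28  1.36] -> xyz [-0.007 -0.005  0.029] r [ 0.    -0.001 -0.003]
```

View pics/side14c.png

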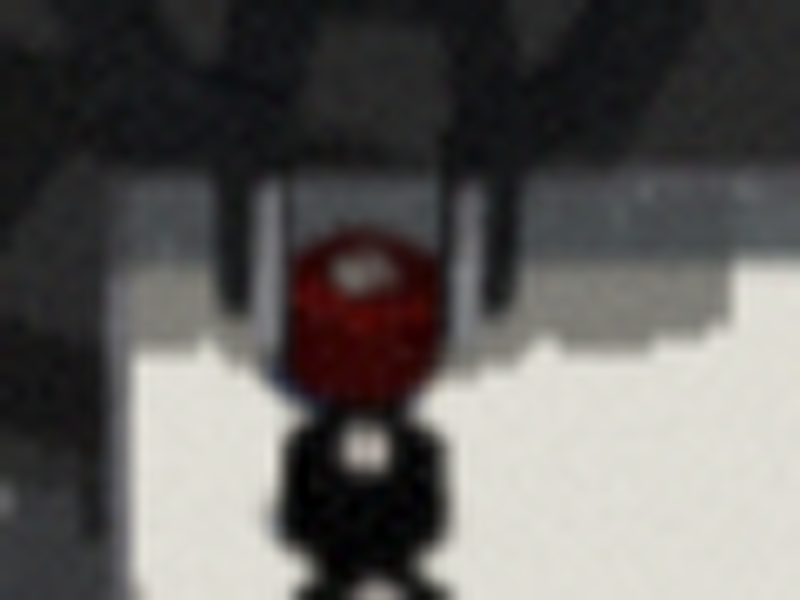

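apply_moves([
  {"x": -0.006, "y": -0.001, "z": 0.002, "rx": 0, "ry": 0, "rz": 0, "gripper": 0.25},
  {"x": -0.006, "y": -0.001, "z": 0.004, "rx": 0, "ry": 0, "rz": 0, "gripper": 0.25},
  {"x": -0.006, "y": -0.001, "z": 0.004, "rx": 0, "ry": 0, "rz": 0, "gripper": 0.25},
])

```text
t: 17.25
tool_pos: [0.5628, -0.0698, 0.0749]
ee_rot: [0.0, 0.999, 0.052, 0.0]
ft_force: [-0.5, 1.2, -0.1]
finger_gap: 0.0285
```

```bash
python3 - <<'E'
from h import *
go([.563,-.069,.069])
s,_=snap('side','side15')
go([.563,-.069,.069])
cv2.imwrite('pics/side15c.png',cv2.resize(s[180:225,235:295,::-1],(800,600),interpolation=cv2.INTER_CUBIC))
E
```

```text
t 17.25 pos [ 0.5628 -0.0698  0.0749] F [-0.53  1.16 -0.12] -> xyz [ 0.001 -0.003  0.024] r [ 0.    -0.    -0.003]
t 17.3 pos [ 0.5629 -0.0698  0.075 ] F [-1.44  0.8   0.19] -> xyz [ 0.001 -0.003  0.024] r [ 0.    -0.    -0.003]
```

View pics/side15c.png

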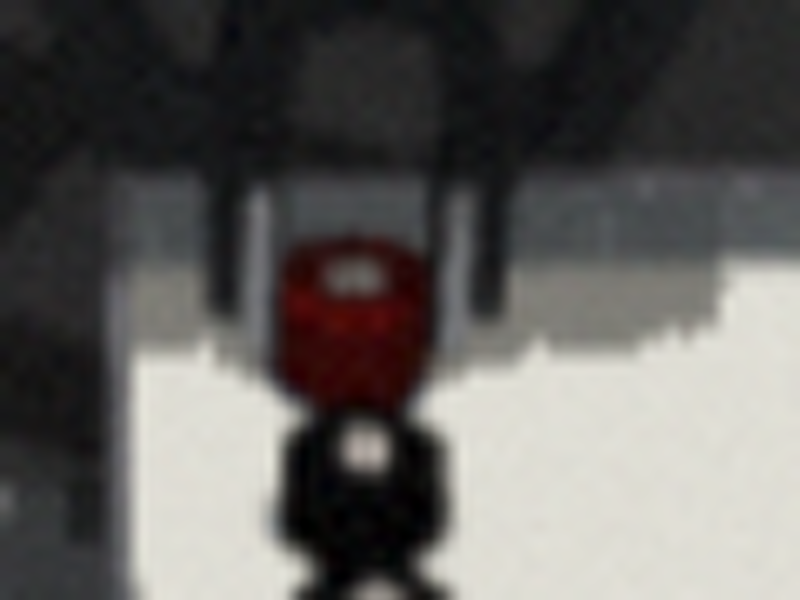

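apply_moves([
  {"x": 0.001, "y": 0, "z": 0.004, "rx": 0, "ry": 0, "rz": 0, "gripper": 0.25},
  {"x": 0.001, "y": 0, "z": 0.009, "rx": 0, "ry": 0, "rz": 0, "gripper": 0.25},
  {"x": 0.001, "y": 0, "z": 0.014, "rx": 0, "ry": 0, "rz": 0, "gripper": 0.25},
  {"x": 0.001, "y": 0, "z": 0.018, "rx": 0, "ry": 0, "rz": 0, "gripper": 0.25},
  {"x": 0.001, "y": 0, "z": 0.018, "rx": 0, "ry": 0, "rz": 0, "gripper": 0.25},
])

```text
t: 17.72
tool_pos: [0.5629, -0.0697, 0.0701]
ee_rot: [0.0, 0.999, 0.052, -0.0]
ft_force: [1.0, -0.9, -1.1]
finger_gap: 0.0287
```

```bash
python3 - <<'E'
from h import *
s,_=snap('side','side16')
go([.563,-.069,.069])
cv2.imwrite('pics/side16c.png',cv2.resize(s[180:225,235:295,::-1],(800,600),interpolation=cv2.INTER_CUBIC))
E
```

```text
t 17.77 pos [ 0.5629 -0.0697  0.0702] F [ 0.11 -0.16 -0.17] -> xyz [ 0.001 -0.003  0.005] r [ 0.    -0.    -0.003]
```

View pics/side16c.png

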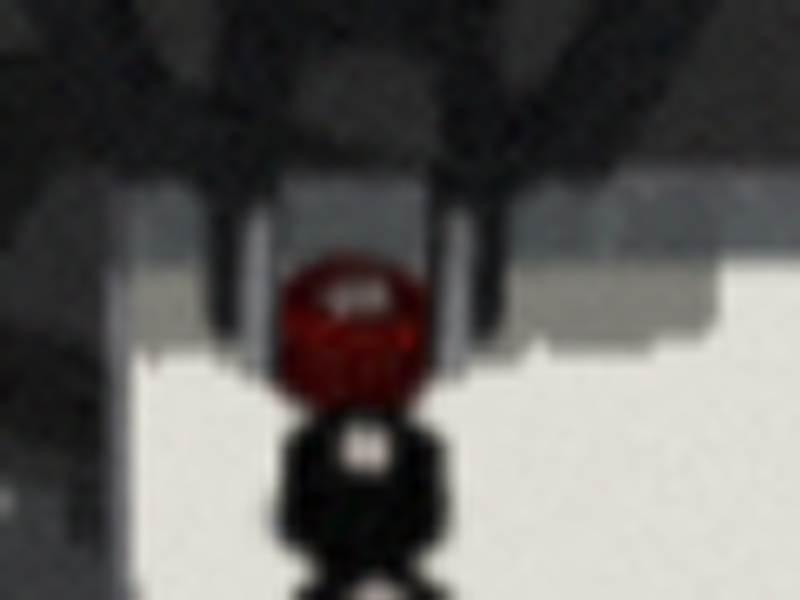

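apply_moves([
  {"x": 0.0, "y": 0, "z": 0.003, "rx": 0, "ry": 0, "rz": 0, "gripper": 0.25},
  {"x": 0.0, "y": 0, "z": 0.005, "rx": 0, "ry": 0, "rz": 0, "gripper": 0.25},
  {"x": 0.0, "y": 0, "z": 0.005, "rx": 0, "ry": 0, "rz": 0, "gripper": 0.25},
])

```text
t: 18.02
tool_pos: [0.5631, -0.0698, 0.0693]
ee_rot: [0.0, 0.999, 0.052, 0.0]
ft_force: [-1.1, 0.1, 2.4]
finger_gap: 0.0285
```

```bash
python3 f.py
```

```text
[ 0.56309131 -0.06977918  0.06933256] [-1.15  0.1   2.36] 18.0167 18.0167 [-1.000e-02 -3.939e+01 -2.396e+01  3.000e-02 -2.700e-01  0.000e+00]
```

apply_moves([
  {"x": 0.0, "y": 0, "z": 0.004, "rx": 0, "ry": 0, "rz": 0, "gripper": 0.25},
  {"x": 0.0, "y": 0, "z": 0.004, "rx": 0, "ry": 0, "rz": 0, "gripper": 0.25},
])

```text
t: 18.18
tool_pos: [0.5631, -0.0698, 0.0693]
ee_rot: [0.0, 0.999, 0.052, 0.0]
ft_force: [-2.9, 1.3, 5.6]
finger_gap: 0.0286
```

```bash
python3 f.py
```

```text
[ 0.56314354 -0.06980175  0.06931207] [-2.9   1.28  5.58] 18.1833 18.1833 [ -0.12 -37.49 -23.64   0.06  -0.91  -0.  ]
```

apply_moves([
  {"x": 0.0, "y": 0, "z": 0.0, "rx": 0, "ry": 0, "rz": 0, "gripper": 0.3},
  {"x": 0.0, "y": 0, "z": -0.001, "rx": 0, "ry": 0, "rz": 0, "gripper": 0.36},
  {"x": 0.0, "y": 0, "z": -0.001, "rx": 0, "ry": 0, "rz": 0, "gripper": 0.42},
  {"x": 0.0, "y": 0, "z": -0.001, "rx": 0, "ry": 0, "rz": 0, "gripper": 0.46},
  {"x": 0.0, "y": 0, "z": -0.001, "rx": 0, "ry": 0, "rz": 0, "gripper": 0.46},
  {"x": 0.0, "y": 0, "z": -0.02, "rx": 0, "ry": 0, "rz": 0, "gripper": 0.46},
  {"x": 0.0, "y": 0, "z": -0.06, "rx": 0, "ry": 0, "rz": 0, "gripper": 0.46},
  {"x": 0.0, "y": 0, "z": -0.12, "rx": 0, "ry": 0, "rz": 0, "gripper": 0.46},
  {"x": 0.0, "y": 0, "z": -0.2, "rx": 0, "ry": 0, "rz": 0, "gripper": 0.46},
  {"x": 0.0, "y": 0, "z": -0.3, "rx": 0, "ry": 0, "rz": 0, "gripper": 0.46},
])

```text
t: 19.02
tool_pos: [0.5621, -0.0695, 0.1445]
ee_rot: [-0.0, 0.999, 0.052, -0.001]
ft_force: [0.5, -0.1, 0.5]
finger_gap: 0.0391
```

```bash
python3 - <<'E'
from h import *
s,d=snap('side','side17')
cv2.imwrite('pics/side17c.png',cv2.resize(s[180:240,235:315,::-1],(800,600),interpolation=cv2.INTER_CUBIC))
print(r.sense()['finger_gap'])
go([.467,-.26,.16],YAW-np.pi/2)
for u,v in((261,200),(261,201),(262,213),(262,214),(261.4,221)): print(u,v,at_d('side',u,v,d[int(v),int(u)]))
E
```

```text
0.03928783563197801
t 19.07 pos [ 0.5665 -0.0706  0.1514] F [1.94 0.2  2.91] -> xyz [-0.474  0.712 -0.036] r [-0.002 -0.006  0.997]
261 200 [ 0.56340713 -0.06449338  0.08447073]
261 201 [ 0.56350482 -0.06463119  0.08149873]
262 213 [ 0.56930023 -0.11525738  0.08245414]
262 214 [ 0.56951074 -0.11806785  0.08159075]
261.4 221 [ 0.56934451 -0.13278075  0.07184125]
```

View pics/side17c.png

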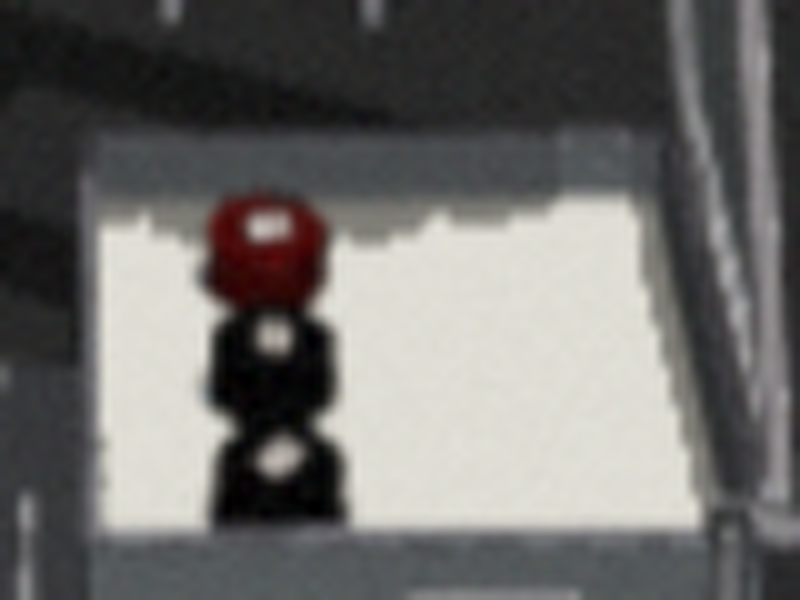

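apply_moves([
  {"x": -0.05, "y": 0.03, "z": -0.03, "rx": 0, "ry": 0, "rz": 0.03, "gripper": 0.4},
  {"x": -0.13, "y": 0.08, "z": -0.04, "rx": 0, "ry": 0, "rz": 0.1, "gripper": 0.2},
  {"x": -0.22, "y": 0.15, "z": -0.04, "rx": 0, "ry": 0, "rz": 0.18, "gripper": 0},
  {"x": -0.32, "y": 0.24, "z": -0.04, "rx": 0, "ry": 0, "rz": 0.25, "gripper": 0},
  {"x": -0.41, "y": 0.34, "z": -0.04, "rx": 0, "ry": 0, "rz": 0.33, "gripper": 0},
  {"x": -0.47, "y": 0.45, "z": -0.04, "rx": 0, "ry": 0, "rz": 0.4, "gripper": 0},
  {"x": -0.48, "y": 0.55, "z": -0.04, "rx": 0, "ry": 0, "rz": 0.48, "gripper": 0},
  {"x": -0.47, "y": 0.63, "z": -0.03, "rx": 0, "ry": 0, "rz": 0.56, "gripper": 0},
  {"x": -0.46, "y": 0.65, "z": -0.02, "rx": 0, "ry": 0, "rz": 0.63, "gripper": 0},
  {"x": -0.46, "y": 0.65, "z": -0.01, "rx": 0, "ry": 0, "rz": 0.71, "gripper": 0},
])

```text
t: 19.9
tool_pos: [0.4698, -0.2467, 0.1547]
ee_rot: [-0.001, 0.873, -0.488, 0.006]
ft_force: [-0.7, -0.1, 0.6]
finger_gap: -0.0004
```

```bash
python3 - <<'E'
from h import *
t,_=snap('side','side18')
go([.469,-.246,.09],YAW-np.pi/2)
go([.469,-.246,.055],YAW-np.pi/2)
E
```

```text
t 19.95 pos [ 0.4691 -0.2454  0.1538] F [-0.28  0.31 -1.13] -> xyz [-0.     0.003  0.255] r [-0.005 -0.004  0.28 ]
t 19.95 pos [ 0.4691 -0.2454  0.1538] F [-0.28  0.31 -1.13] -> xyz [-0.001  0.004  0.395] r [-0.005 -0.004  0.28 ]
```

apply_moves([
  {"x": 0, "y": 0.0, "z": 0.03, "rx": 0, "ry": 0, "rz": 0.05, "gripper": 0},
  {"x": 0, "y": 0.0, "z": 0.08, "rx": 0, "ry": 0, "rz": 0.12, "gripper": 0},
  {"x": 0, "y": 0.002, "z": 0.14, "rx": 0, "ry": 0, "rz": 0.2, "gripper": 0},
  {"x": 0, "y": 0.003, "z": 0.2, "rx": -0.005, "ry": -0.004, "rz": 0.27, "gripper": 0},
  {"x": 0, "y": 0.003, "z": 0.26, "rx": -0.005, "ry": -0.004, "rz": 0.28, "gripper": 0},
  {"x": 0, "y": 0.003, "z": 0.32, "rx": -0.005, "ry": -0.004, "rz": 0.28, "gripper": 0},
  {"x": 0, "y": 0.003, "z": 0.35, "rx": -0.005, "ry": -0.004, "rz": 0.28, "gripper": 0},
  {"x": 0, "y": 0.003, "z": 0.37, "rx": -0.005, "ry": -0.004, "rz": 0.28, "gripper": 0},
  {"x": 0, "y": 0.003, "z": 0.37, "rx": -0.005, "ry": -0.004, "rz": 0.28, "gripper": 0},
])

```text
t: 20.7
tool_pos: [0.469, -0.2457, 0.0608]
ee_rot: [-0.0, 0.745, -0.667, -0.001]
ft_force: [0.6, 0.4, -0.3]
finger_gap: 0.0001
```

```bash
python3 - <<'E'
from h import *
s,_=snap('side','side19')
go([.469,-.246,.045],YAW-np.pi/2)
cv2.imwrite('pics/side19c.png',cv2.resize(s[220:280,190:270,::-1],(800,600),interpolation=cv2.INTER_CUBIC))
E
```

```text
t 20.75 pos [ 0.4694 -0.2461  0.0615] F [-0.81  0.27 -0.44] -> xyz [-0.001  0.002  0.066] r [-0.    -0.     0.001]
```

View pics/side19c.png

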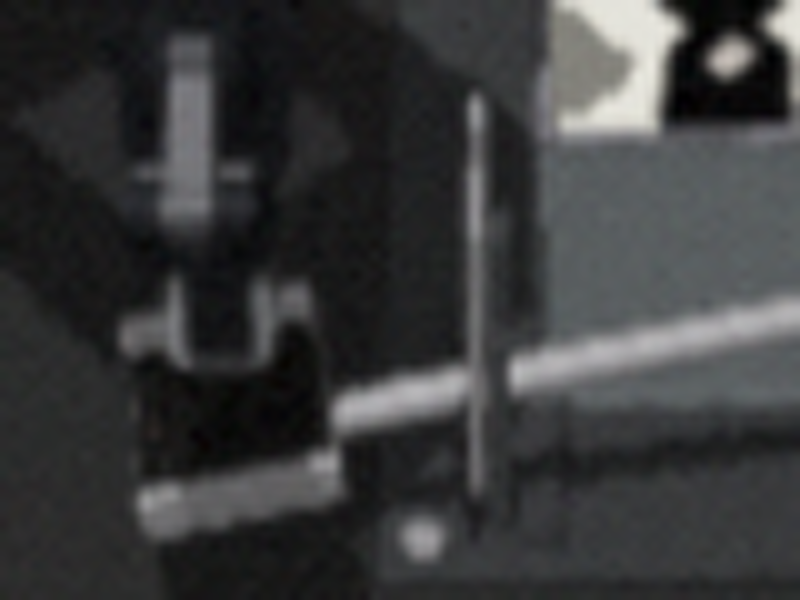

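apply_moves([
  {"x": 0, "y": 0.0, "z": 0.02, "rx": 0, "ry": 0, "rz": 0, "gripper": 0},
  {"x": 0, "y": 0.0, "z": 0.04, "rx": 0, "ry": 0, "rz": 0, "gripper": 0},
  {"x": 0, "y": 0.0, "z": 0.054, "rx": 0, "ry": 0, "rz": 0, "gripper": 0},
  {"x": 0, "y": 0.0, "z": 0.06, "rx": 0, "ry": 0, "rz": 0, "gripper": 0},
  {"x": 0, "y": 0.0, "z": 0.066, "rx": 0, "ry": 0, "rz": 0, "gripper": 0},
  {"x": 0, "y": 0.0, "z": 0.07, "rx": 0, "ry": 0, "rz": 0, "gripper": 0},
  {"x": 0, "y": 0.0, "z": 0.07, "rx": 0, "ry": 0, "rz": 0, "gripper": 0},
])

```text
t: 21.33
tool_pos: [0.4696, -0.2462, 0.0448]
ee_rot: [-0.0, 0.745, -0.667, 0.0]
ft_force: [-2.0, 0.5, 6.4]
finger_gap: -0.0001
```

apply_moves([
  {"x": 0.0, "y": 0.0, "z": 0.005, "rx": 0, "ry": 0, "rz": 0, "gripper": 0},
  {"x": 0.0, "y": 0.0, "z": 0.008, "rx": 0, "ry": 0, "rz": 0, "gripper": 0},
  {"x": 0.0, "y": 0.0, "z": 0.008, "rx": 0, "ry": 0, "rz": 0, "gripper": 0},
])

```text
t: 21.58
tool_pos: [0.4697, -0.2463, 0.0437]
ee_rot: [-0.0, 0.745, -0.667, 0.0]
ft_force: [-2.6, 1.1, 6.2]
finger_gap: 0.0001
```

apply_moves([
  {"x": 0.0, "y": 0.0, "z": 0.005, "rx": 0, "ry": 0, "rz": 0, "gripper": 0},
  {"x": 0.0, "y": 0.0, "z": 0.01, "rx": 0, "ry": 0, "rz": 0, "gripper": 0},
  {"x": 0.0, "y": 0.0, "z": 0.012, "rx": 0, "ry": 0, "rz": 0, "gripper": 0},
  {"x": 0.0, "y": 0.0, "z": 0.012, "rx": 0, "ry": 0, "rz": 0, "gripper": 0},
])

```text
t: 21.92
tool_pos: [0.4699, -0.2463, 0.0417]
ee_rot: [-0.0, 0.745, -0.667, 0.0]
ft_force: [-2.4, 1.9, 7.8]
finger_gap: -0.0001
```

apply_moves([
  {"x": 0.0, "y": 0.0, "z": 0.005, "rx": 0, "ry": 0, "rz": 0, "gripper": 0},
  {"x": 0.0, "y": 0.0, "z": 0.007, "rx": 0, "ry": 0, "rz": 0, "gripper": 0},
  {"x": 0.0, "y": 0.0, "z": 0.007, "rx": 0, "ry": 0, "rz": 0, "gripper": 0},
])

```text
t: 22.17
tool_pos: [0.47, -0.2463, 0.0411]
ee_rot: [-0.0, 0.745, -0.667, 0.0]
ft_force: [-2.6, 1.8, 8.2]
finger_gap: 0.0001
```

apply_moves([
  {"x": 0.0, "y": 0.0, "z": 0.006, "rx": 0, "ry": 0, "rz": 0, "gripper": 0},
  {"x": 0.0, "y": 0.0, "z": 0.01, "rx": 0, "ry": 0, "rz": 0, "gripper": 0},
  {"x": 0.0, "y": 0.0, "z": 0.01, "rx": 0, "ry": 0, "rz": 0, "gripper": 0},
])

```text
t: 22.42
tool_pos: [0.4701, -0.2464, 0.04]
ee_rot: [-0.0, 0.745, -0.667, 0.0]
ft_force: [-3.6, 2.6, 10.2]
finger_gap: 0.0006
```

```bash
python3 f.py
```

```text
[ 0.47014351 -0.24638998  0.04002847] [-3.57  2.58 10.25] 22.4167 22.4167 [-2.800e-01 -3.348e+01 -2.153e+01  2.000e-02 -1.300e+00  2.000e-02]
```

apply_moves([
  {"x": -0.01, "y": 0.0, "z": 0.006, "rx": 0, "ry": 0, "rz": 0, "gripper": 0},
  {"x": -0.02, "y": 0.0, "z": 0.006, "rx": 0, "ry": 0, "rz": 0, "gripper": 0},
  {"x": -0.03, "y": 0.0, "z": 0.006, "rx": 0, "ry": 0, "rz": 0, "gripper": 0},
  {"x": -0.04, "y": 0.001, "z": 0.006, "rx": 0, "ry": 0, "rz": 0, "gripper": 0},
  {"x": -0.05, "y": 0.002, "z": 0.006, "rx": 0, "ry": 0, "rz": 0, "gripper": 0},
])

```text
t: 22.83
tool_pos: [0.4681, -0.2359, 0.0402]
ee_rot: [0.001, 0.745, -0.667, 0.001]
ft_force: [-5.5, -2.2, 9.1]
finger_gap: 0.0001
```

```bash
python3 - <<'E'
from h import *
s,_=snap('side','side20'); print(r.sense()['ft_force'],r.sense()['tool_pos'])
cv2.imwrite('pics/side20c.png',cv2.resize(s[220:280,190:270,::-1],(800,600),interpolation=cv2.INTER_CUBIC))
E
```

```text
[-4.80444104  0.02575188 10.18323999] [ 0.46792766 -0.23513911  0.04003788]
```

View pics/side20c.png

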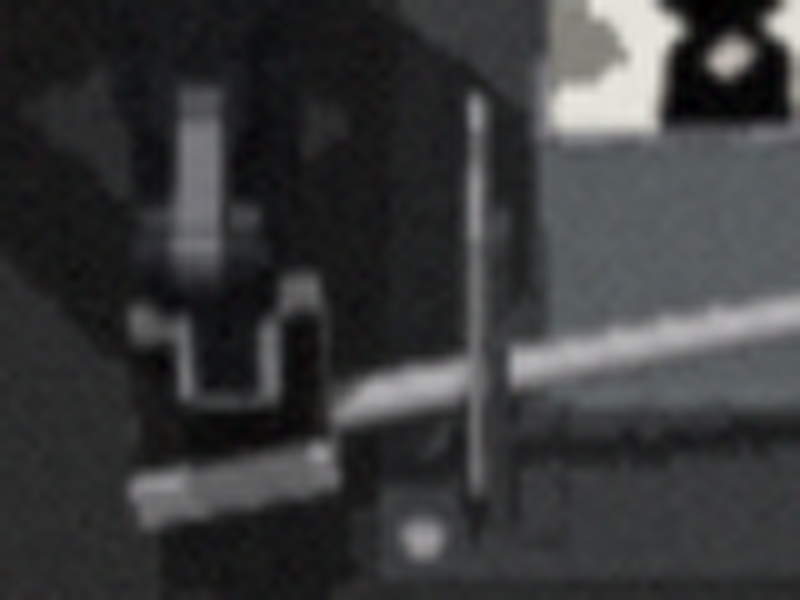

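apply_moves([
  {"x": -0.012, "y": 0.002, "z": 0.005, "rx": 0, "ry": 0, "rz": 0, "gripper": 0},
  {"x": -0.022, "y": 0.004, "z": 0.005, "rx": 0, "ry": 0, "rz": 0, "gripper": 0},
  {"x": -0.032, "y": 0.005, "z": 0.005, "rx": 0, "ry": 0, "rz": 0, "gripper": 0},
  {"x": -0.042, "y": 0.006, "z": 0.005, "rx": 0, "ry": 0, "rz": 0, "gripper": 0},
  {"x": -0.05, "y": 0.006, "z": 0.005, "rx": 0, "ry": 0, "rz": 0, "gripper": 0},
])

```text
t: 23.3
tool_pos: [0.4663, -0.2246, 0.0407]
ee_rot: [0.001, 0.745, -0.667, 0.003]
ft_force: [-1.6, -1.4, 7.3]
finger_gap: -0.0001
```

```bash
python3 - <<'E'
from h import *
s,_=snap('side','side21');  print(r.sense()['ft_force'],r.sense()['tool_pos'])
cv2.imwrite('pics/side21c.png',cv2.resize(s[220:280,190:270,::-1],(800,600),interpolation=cv2.INTER_CUBIC))
E
```

```text
[-1.23225008  0.45457253  8.96168314] [ 0.46621011 -0.22400066  0.04062063]
```

View pics/side21c.png

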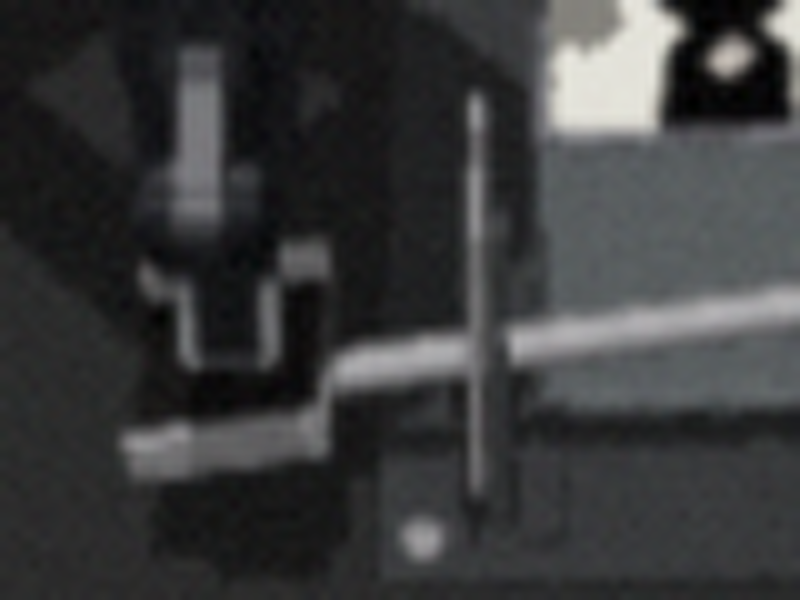

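apply_moves([
  {"x": -0.006, "y": 0.0, "z": 0.003, "rx": 0, "ry": 0, "rz": 0, "gripper": 0},
  {"x": -0.01, "y": 0.0, "z": 0.002, "rx": 0, "ry": 0, "rz": 0, "gripper": 0},
  {"x": -0.01, "y": 0.0, "z": -0.004, "rx": 0, "ry": 0, "rz": 0, "gripper": 0},
  {"x": -0.01, "y": 0.0, "z": -0.01, "rx": 0, "ry": 0, "rz": 0, "gripper": 0},
  {"x": -0.01, "y": 0.0, "z": -0.016, "rx": 0, "ry": 0, "rz": 0, "gripper": 0},
  {"x": -0.01, "y": 0.0, "z": -0.022, "rx": 0, "ry": 0, "rz": 0, "gripper": 0},
  {"x": -0.01, "y": 0.0, "z": -0.028, "rx": 0, "ry": 0, "rz": 0, "gripper": 0},
  {"x": -0.01, "y": 0.0, "z": -0.034, "rx": 0, "ry": 0, "rz": 0, "gripper": 0},
  {"x": -0.01, "y": 0.0, "z": -0.04, "rx": 0, "ry": 0, "rz": 0, "gripper": 0},
])

```text
t: 24.1
tool_pos: [0.4655, -0.2221, 0.0514]
ee_rot: [0.002, 0.746, -0.666, 0.002]
ft_force: [-3.0, -0.3, 5.7]
finger_gap: 0.0001
```

```bash
python3 - <<'E'
from h import *
s,_=snap('side','side22');  print(r.sense()['ft_force'],r.sense()['tool_pos'])
cv2.imwrite('pics/side22c.png',cv2.resize(s[150:270,180:340,::-1],(800,600),interpolation=cv2.INTER_CUBIC))
go([.466,-.225,.107],YAW-np.pi/2)
E
```

```text
[-4.32003346 -0.55224544  6.82085822] [ 0.46554598 -0.2222019   0.05167418]
t 24.15 pos [ 0.4655 -0.2222  0.0517] F [-4.32 -0.55  6.82] -> xyz [ 0.013 -0.001 -0.221] r [-0.    -0.004  0.002]
```

View pics/side22c.png

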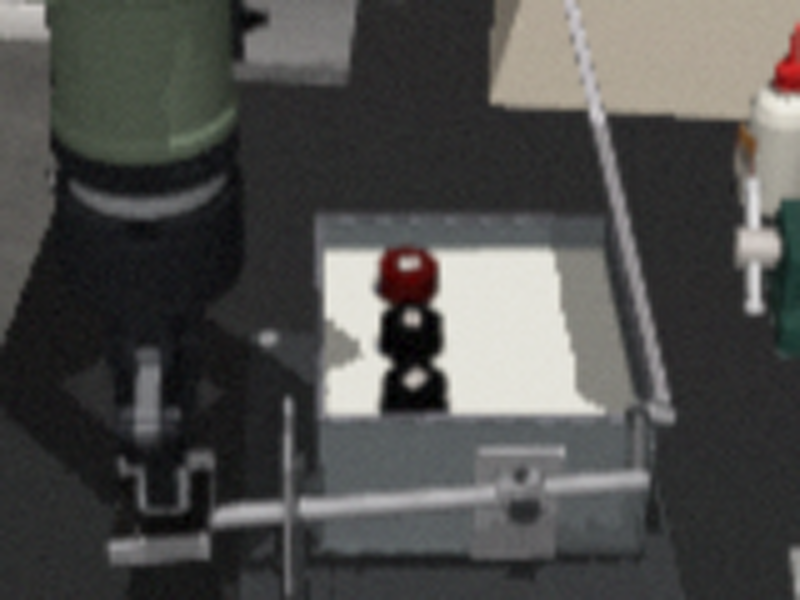

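apply_moves([
  {"x": 0, "y": 0.0, "z": -0.01, "rx": 0, "ry": 0, "rz": 0, "gripper": 0},
  {"x": 0.0, "y": 0.001, "z": -0.021, "rx": 0, "ry": 0, "rz": 0, "gripper": 0},
  {"x": 0.0, "y": 0.001, "z": -0.032, "rx": 0, "ry": 0, "rz": 0, "gripper": 0},
  {"x": 0.0, "y": 0.0, "z": -0.043, "rx": 0, "ry": 0, "rz": 0, "gripper": 0},
  {"x": 0.0, "y": 0.0, "z": -0.053, "rx": 0, "ry": 0, "rz": 0, "gripper": 0},
  {"x": 0.0, "y": 0.0, "z": -0.063, "rx": 0, "ry": 0, "rz": 0, "gripper": 0},
  {"x": 0, "y": 0.0, "z": -0.073, "rx": 0, "ry": 0, "rz": 0, "gripper": 0},
  {"x": 0, "y": -0.002, "z": -0.083, "rx": 0, "ry": 0, "rz": 0, "gripper": 0},
  {"x": 0, "y": -0.003, "z": -0.092, "rx": 0, "ry": 0, "rz": 0, "gripper": 0},
  {"x": 0, "y": -0.004, "z": -0.1, "rx": 0, "ry": 0, "rz": 0, "gripper": 0},
])

```text
t: 24.98
tool_pos: [0.4666, -0.222, 0.0769]
ee_rot: [0.002, 0.746, -0.666, 0.002]
ft_force: [0.2, -0.2, 4.6]
finger_gap: -0.0001
```

```bash
python3 - <<'E'
from h import *
s,_=snap('side','side23');  print(r.sense()['ft_force'],r.sense()['tool_pos'])
cv2.imwrite('pics/side23c.png',cv2.resize(s[150:270,180:340,::-1],(800,600),interpolation=cv2.INTER_CUBIC))
E
```

```text
[-2.95751056  0.16409828  5.84912308] [ 0.46668414 -0.22209903  0.07728007]
```

View pics/side23c.png

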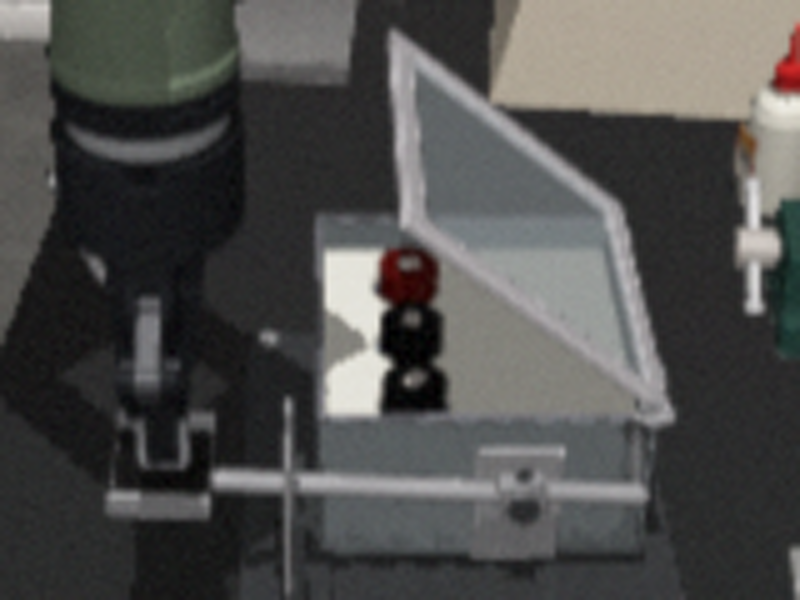

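apply_moves([
  {"x": 0, "y": 0.0, "z": -0.008, "rx": 0, "ry": 0, "rz": 0, "gripper": 0},
  {"x": 0.0, "y": -0.001, "z": -0.015, "rx": 0, "ry": 0, "rz": 0, "gripper": 0},
  {"x": 0.0, "y": -0.002, "z": -0.022, "rx": 0, "ry": 0, "rz": 0, "gripper": 0},
  {"x": 0.0, "y": -0.003, "z": -0.029, "rx": 0, "ry": 0, "rz": 0, "gripper": 0},
  {"x": 0.0, "y": -0.004, "z": -0.035, "rx": 0, "ry": 0, "rz": 0, "gripper": 0},
  {"x": 0.0, "y": -0.005, "z": -0.041, "rx": 0, "ry": 0, "rz": 0, "gripper": 0},
  {"x": 0, "y": -0.006, "z": -0.047, "rx": 0, "ry": 0, "rz": 0, "gripper": 0},
  {"x": 0, "y": -0.006, "z": -0.053, "rx": 0, "ry": 0, "rz": 0, "gripper": 0},
  {"x": 0, "y": -0.007, "z": -0.058, "rx": 0, "ry": 0, "rz": 0, "gripper": 0},
  {"x": 0, "y": -0.007, "z": -0.063, "rx": 0, "ry": 0, "rz": 0, "gripper": 0},
])

```text
t: 25.87
tool_pos: [0.4692, -0.2219, 0.0934]
ee_rot: [0.002, 0.746, -0.666, 0.003]
ft_force: [2.1, 0.7, 3.3]
finger_gap: 0.0001
```

apply_moves([
  {"x": 0, "y": 0.0, "z": -0.004, "rx": 0, "ry": 0, "rz": 0, "gripper": 0},
  {"x": 0.0, "y": -0.001, "z": -0.008, "rx": 0, "ry": 0, "rz": 0, "gripper": 0},
  {"x": 0.0, "y": -0.001, "z": -0.012, "rx": 0, "ry": 0, "rz": 0, "gripper": 0},
  {"x": 0.0, "y": -0.002, "z": -0.016, "rx": 0, "ry": 0, "rz": 0, "gripper": 0},
  {"x": 0.0, "y": -0.002, "z": -0.02, "rx": 0, "ry": 0, "rz": 0, "gripper": 0},
  {"x": 0.0, "y": -0.003, "z": -0.024, "rx": 0, "ry": 0, "rz": 0, "gripper": 0},
  {"x": 0, "y": -0.003, "z": -0.028, "rx": 0, "ry": 0, "rz": 0, "gripper": 0},
  {"x": 0, "y": -0.003, "z": -0.032, "rx": 0, "ry": 0, "rz": 0, "gripper": 0},
  {"x": 0, "y": -0.004, "z": -0.036, "rx": 0, "ry": 0, "rz": 0, "gripper": 0},
  {"x": 0, "y": -0.004, "z": -0.04, "rx": 0, "ry": 0, "rz": 0, "gripper": 0},
])

```text
t: 26.7
tool_pos: [0.4696, -0.2216, 0.1032]
ee_rot: [0.002, 0.746, -0.666, 0.003]
ft_force: [1.5, -0.4, 1.7]
finger_gap: -0.0002
```

```bash
python3 - <<'E'
from h import *
s,_=snap('side','side24');  print(r.sense()['ft_force'],r.sense()['tool_pos'])
cv2.imwrite('pics/side24c.png',cv2.resize(s[150:270,180:340,::-1],(800,600),interpolation=cv2.INTER_CUBIC))
E
```

```text
[1.89378923 0.71253456 2.46644065] [ 0.46935878 -0.22151312  0.10311808]
```

View pics/side24c.png

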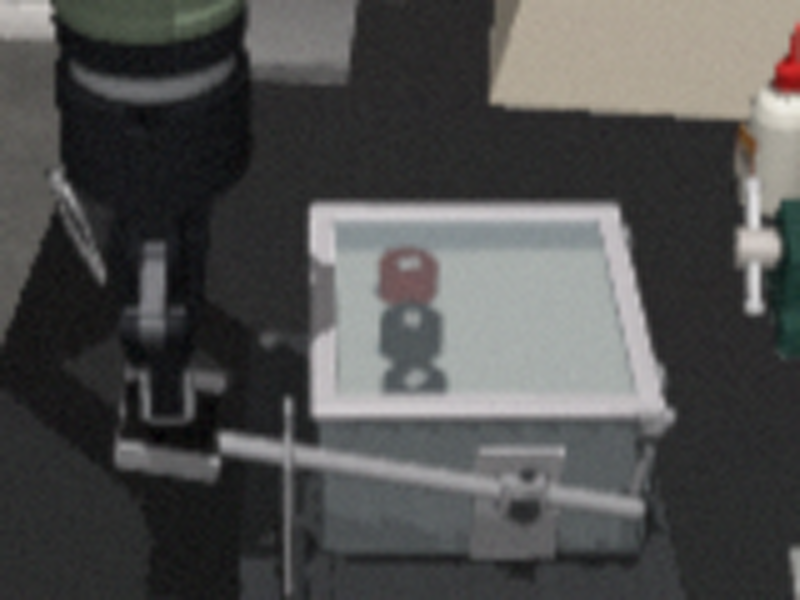

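apply_moves([
  {"x": 0, "y": 0.0, "z": -0.003, "rx": 0, "ry": 0, "rz": 0, "gripper": 0},
  {"x": 0.0, "y": 0, "z": -0.006, "rx": 0, "ry": 0, "rz": 0, "gripper": 0},
  {"x": 0.0, "y": 0, "z": -0.009, "rx": 0, "ry": 0, "rz": 0, "gripper": 0},
  {"x": 0.0, "y": 0, "z": -0.012, "rx": 0, "ry": 0, "rz": 0, "gripper": 0},
  {"x": 0.0, "y": 0, "z": -0.015, "rx": 0, "ry": 0, "rz": 0, "gripper": 0},
  {"x": 0.0, "y": 0, "z": -0.018, "rx": 0, "ry": 0, "rz": 0, "gripper": 0},
  {"x": 0, "y": 0, "z": -0.021, "rx": 0, "ry": 0, "rz": 0, "gripper": 0},
  {"x": 0, "y": 0, "z": -0.024, "rx": 0, "ry": 0, "rz": 0, "gripper": 0},
  {"x": 0, "y": 0, "z": -0.028, "rx": 0, "ry": 0, "rz": 0, "gripper": 0},
  {"x": 0, "y": 0, "z": -0.032, "rx": 0, "ry": 0, "rz": 0, "gripper": 0},
])

```text
t: 27.58
tool_pos: [0.4693, -0.2215, 0.1112]
ee_rot: [0.002, 0.746, -0.666, 0.002]
ft_force: [-0.2, -1.2, -0.1]
finger_gap: 0.0002
```

apply_moves([
  {"x": 0, "y": 0.0, "z": -0.02, "rx": 0, "ry": 0, "rz": 0, "gripper": 0},
  {"x": 0.0, "y": 0, "z": -0.06, "rx": 0, "ry": 0, "rz": 0, "gripper": 0},
  {"x": 0.0, "y": 0, "z": -0.12, "rx": 0, "ry": 0, "rz": 0, "gripper": 0},
  {"x": 0.0, "y": 0.1, "z": -0.2, "rx": 0, "ry": 0, "rz": 0, "gripper": 0},
  {"x": 0.0, "y": 0.2, "z": -0.26, "rx": 0, "ry": 0, "rz": 0, "gripper": 0},
  {"x": 0.0, "y": 0.24, "z": -0.3, "rx": 0, "ry": 0, "rz": 0, "gripper": 0},
  {"x": 0.0, "y": 0.24, "z": -0.3, "rx": 0, "ry": 0, "rz": 0, "gripper": 0},
])

```text
t: 28.17
tool_pos: [0.4097, -0.229, 0.1897]
ee_rot: [0.002, 0.745, -0.667, 0.005]
ft_force: [0.6, -0.5, 1.0]
finger_gap: 0.0
```

```bash
python3 - <<'E'
from h import *
s,_=snap('side','side25');t,_=snap('top','top25');  print(r.sense()['ft_force'],r.sense()['tool_pos'],r.sense()['joint_vel'].round(3))
cv2.imwrite('pics/side25c.png',cv2.resize(s[130:280,180:380,::-1],(800,600),interpolation=cv2.INTER_CUBIC))
cv2.imwrite('pics/top25c.png',cv2.resize(t[140:260,200:360,::-1],(800,600),interpolation=cv2.INTER_CUBIC))
E
```

```text
[ 0.15561325 -0.09493524  0.78763181] [ 0.41021277 -0.22819156  0.18742187] [ 0.01   0.035  0.007 -0.001 -0.004 -0.001]
```

View pics/side25c.png

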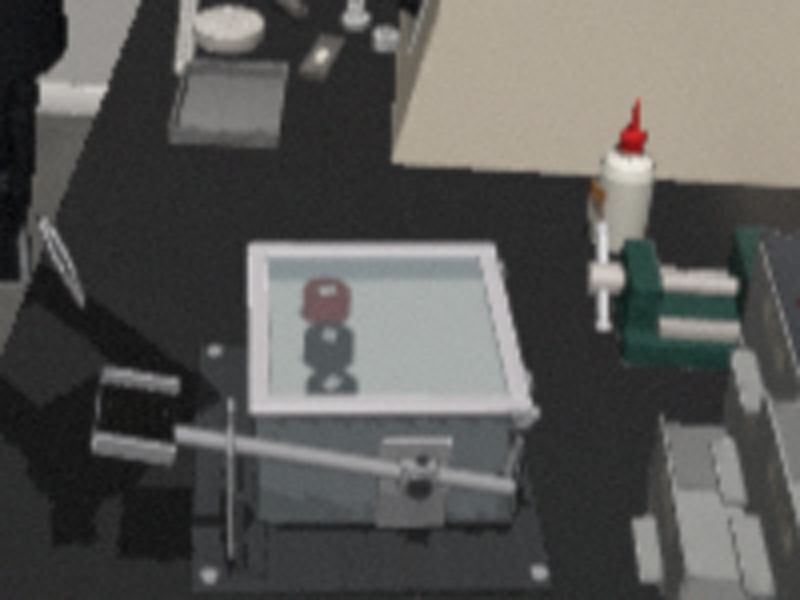

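View pics/top25c.png

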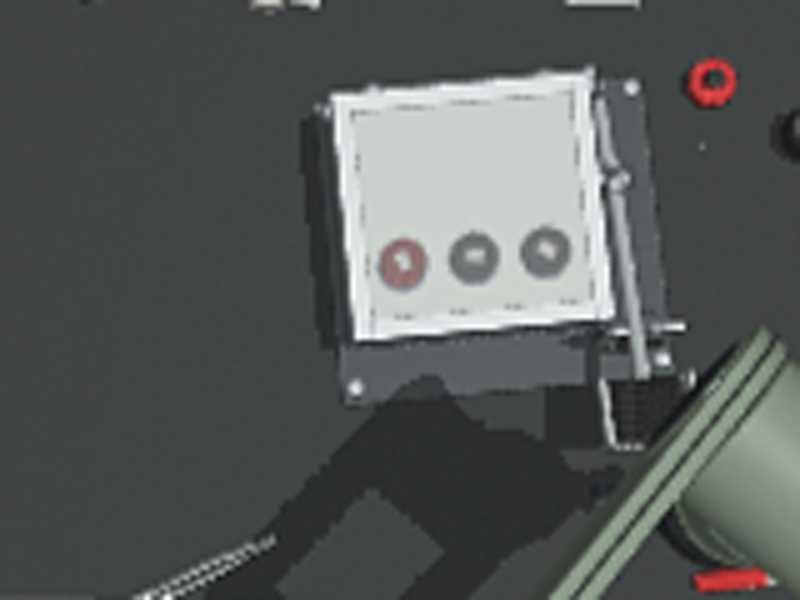

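```bash
python3 -c "
from h import *
print(workorder.hand_in())"
```

```text
the job is handed in; nothing more can be done
None
```

The red specimen is in the free seat, the lid is shut, and the job was handed in at about 28 s.

- **Opening:** I pressed the tread with the shut fingers until the buffer showed, at about 11 N. I then pushed it about 25 mm sideways into the pocket and let it up there. The force on the fingers dropped to zero and the lid stayed open by itself.
- **Placing:** I set the specimen down until the floor contact read about 5.6 N, with the fingers just above the rack. After release it stood upright, its top at about z 82 mm, level with the black specimens.
- **Closing:** I pressed again to about 10 N, brought the arm back to the channel and eased the lever up, more slowly near shut. The highest upward lever reading after each step was about 11 N; force between steps was not sampled.
- **Last checks:** The last two pictures show the lid flush at its starting corner, the lever at its rest height, and the red specimen in line with the two black ones. The magnet pot, tweezers and marker look unmoved, though the arm hides part of the marker. The gripper is clear of everything.

No check failed. The measured tool position wandered by 1–2 mm at times, so I corrected the alignment over the seat by camera before lowering. I did not measure the lid's closing speed. From the tread speed I used, it should have stayed at about 1 rad/s or less.

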